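Recharge the bench air dryer with desiccant cassettes

ROBOT

A 6-joint arm with a two-finger parallel gripper is mounted at the origin on the work surface. World frame = base frame: x ahead of the robot, y to its left, z up, the work surface at z = 0. Lengths are in mm, angles in rad, forces in N, time in s.
With the tool pointing down it reaches from about 375 to 900 mm from the base axis. Payload 3.1 kg.
Tool frame: the origin (TCP) lies at the very end of the fingers, on their centre line; the grasp point (between the pads) lies ctrl.grip_depth behind it (ctrl.grip_depth is the distance from the TCP to the grasp point, in mm); z points along the fingers, y is the line along which they close (so a half turn about z gives the same grasp; the last joint's range is limited). The gripper opens to 85 mm and grips with 20 to 120 N. Pads are 22 mm wide; open, the fingers measure 114 mm over their backs; the gripper's body (76 mm by 85 mm) begins 54 mm behind the grasp point. The pads swing forward as they close: fully open they stand 13 mm farther back than shut.
Start: joints at [-1.423, 0.527, 1.433, -0, 1.181, -0.178], TCP at [200.656, -591.89, 231.31] pointing down, gripper open.
Joint ranges: [-3.08, 3.08], [-0.75, 2.2], [0.22, 2.44], [-1.43, 4.57], [0, 2.65], [-2.85, 2.85]. Speed limits (rad/s): [2.79, 2.79, 3.14, 3.14, 3.14, 3.14].

INTERFACE

Orientations are given as a rotation vector (axis times angle).
In Python, from plant import ctrl gives the robot as it stands.
- The arm moves only by the shell command python3 -m creep 'ROWS'. ROWS is JSON, a list of rows, each a list of 3 entries, a list of its own where there are three numbers: the shift along the tool's x, y, z in cm, then the turn about the tool's z in rad, then the finger opening in cm, from 0 to 8.54. In form: [[[tx, ty, tz], spin, grip], ...]. A call has 1 to 8 rows; each row is the pose to reach, as a shift and turn from the pose commanded when the call began, along the tool's axes at that moment; what a row does not reach only later rows make up. A row lasts 1/12 s, in which the tool goes at most 41.7 mm and 7.16 degrees, less where a joint would pass 70% of its speed; a pose out of reach is approached as far as the arm can. A call with a gripper value outside its range is refused whole. The fingers move at their own pace and stop on an object; the grip force is fixed at half the most. Time passes only in rows, so rows that repeat a pose let the fingers close. It gives the time, the measured TCP pose, the force, the opening and the grip force at its end, in the units of the state.
- ctrl.get_state(): the state, without advancing time (a new reading comes with each control period).
- ctrl.grab_frame(name): name is "side" or "top"; returns (picture, depth): 400x640x3 uint8, red, green, blue; 400x640 float32, mm along the optical axis (not along the pixel's ray), 0 where there is no reading.
- ctrl.get_calibration(name): a dict with "K" (3x3 intrinsics, pixels), "k1" (the pictures are not rectified: a ray, as slopes to the right and down, at radius r is drawn at 1 + k1 r^2 times it, then the intrinsics apply), "eye" and "attitude" of the camera in the world. Camera axes: x right, y down, z forward; pixel columns grow to the right and rows downward; lengths in mm; the calibration is good to about 2 mm. A picture is of the moment at which its call begins. get_calibration takes no time and is no camera call.
- ctrl.finish_job(): hands the job in; it is judged then, once.
The state is a dict: "t": time; "q": joint angles; "joint_vel": joint speeds; "joint_torque": joint torques, N m; "tcp_pos": TCP position; "tool_rot": TCP orientation; "ft_force": force on the tool from outside, world axes, zero at the start; "ft_torque": the same for the moment, N m; "opening": finger opening in mm; "grasp_force": force on a finger pad.
Only numpy, scipy, OpenCV 4.12 (cv2) and the standard library are available. Lean on these libraries where they do the work, as an engineer would, in place of code of your own. Each camera call takes 0.05 s, during which the arm holds its last target. There are 200 camera calls.

TASK

Recharge the air dryer with fresh desiccant: set the screwdriver in the sloped rest and let go, so that you can take it again by the end of its handle, and with its blade give both slotted cams a full quarter turn counter-clockwise (do not push the cams with the gripper). Then lift the cover panel off and lay it flat, handle up, in the middle of the rubber mat, and load every cassette lying on the bench into the open bay, each flat on the bay floor with its rib up. Finish with the screwdriver back in the sloped rest, and do not disturb the glassware and the jar.

Things in the scene. Friction and masses are not known exactly. Their poses are not given: they have to be found in the camera images.
- driver_mid (a point): Flat-blade screwdriver, 200 long, 150 g, lying flat. This point: centre of its handle. Own x runs along it to the tip, y across its width, z through its thickness. Handle: rectangular bar 110 (x) x 36 (y) x 26 (z) with flat ends. Then a 10 mm round shaft on the same axis and the blade, 20 wide (y) x 4 thick (z), tip at x = +145 mm. Balance point about x = +20 mm.
- rest_seat (a point): Fixed sloped rest for the screwdriver, 45 degrees, handle end high. This point: where the handle's centre (driver_mid) lies when seated, 123 mm above the bench. Axes of the rest: z up, x level; seated, the screwdriver's x (to the tip) points along (0.707, 0, -0.707), the slope's outward normal is (0.707, 0, 0.707), and the handle's 36 mm width lies along y.
- rest: The same rest; origin under its base plate (150 x, 90 y, 10 thick), axes as rest_seat. Slope 30 mm wide under the handle's lower 62 mm. Cheeks 42 apart, 24 high, beside its lowest 36 mm; a stop under the handle's lower end with a 25 mm gap, open upward, for shaft and blade. Upper 70 mm of handle free for fingers. Lay it in along the slope's normal; draw out along its axis or the normal.
- bay (a point): Fixed bench air dryer, blue housing 164 (x) x 314 (y) x 80 high. This point: centre of the bay floor, 20 mm above the bench; axes of the housing, z up. The bay under the panel is 120 (x) x 180 (y) with flat floor and upright walls to the housing's top, 60 mm above this point. The panel sits flush in a recess 144 x 204, 6 deep. Four cassettes fit, two rows of two, length along y.
- cam_left (a joint): Slotted cam at the +y end of the housing, rad: 0 = its tongue holds the panel's edge down, 1.571 = a quarter turn counter-clockwise seen from above, against a stop, tongue clear of the panel. Stays where it is left; it takes about 0.12 N m to turn.
- cam_right (a joint): Slotted cam at the -y end of the housing, rad: 0 = its tongue holds the panel's edge down, 1.571 = a quarter turn counter-clockwise seen from above, against a stop, tongue clear of the panel. Stays where it is left; it takes about 0.12 N m to turn.
- cam_left_slot (a point): Cam at the +y end of the housing, 128 mm from the housing's centre, turning with cam_left: a steel disc of 36 mm diameter with two raised jaws that form a straight slot, 8 mm wide, 32 mm long, 9 mm deep, open at both ends and upward. This point is on the cam's vertical axis at the top of the slot (99 mm above the bench); its x axis runs along the slot and along the tongue (42 mm long from the axis, beneath the jaws).
- cam_right_slot (a point): Cam at the -y end of the housing, 128 mm from the housing's centre, turning with cam_right: a steel disc of 36 mm diameter with two raised jaws that form a straight slot, 8 mm wide, 32 mm long, 9 mm deep, open at both ends and upward. This point is on the cam's vertical axis at the top of the slot (99 mm above the bench); its x axis runs along the slot and along the tongue (42 mm long from the axis, beneath the jaws).
- panel_grip (a point): Aluminium cover panel, 138 (x) x 198 (y) x 6 mm, 350 g, with a black bar handle on top. This point is the centre of the bar, 34 mm above the panel's underside. The bar runs along the panel's y: 100 long, 14 wide (x), 12 high, open beneath between two end posts; its top is 40 mm above the underside.
- mat: Black rubber mat fixed on the bench, 150 (x) x 220 (y) x 4 mm, origin at the centre of its underside. The panel goes here.
- cassette0_mid (a point): Desiccant cassette (up to four alike; absent ones read None all through): white vented block 70 (x) x 38 (y) x 22 mm with a grey grip rib standing along its top middle, 56 (x) x 12 (y) x 24 mm high; 46 mm high over all, 120 g. This point is at its centre, 23 mm above its underside; z up, x along the rib. Lies on the bench.
- cassette1_mid (a point): Desiccant cassette (up to four alike; absent ones read None all through): white vented block 70 (x) x 38 (y) x 22 mm with a grey grip rib standing along its top middle, 56 (x) x 12 (y) x 24 mm high; 46 mm high over all, 120 g. This point is at its centre, 23 mm above its underside; z up, x along the rib. Lies on the bench.
- cassette2_mid (a point): Desiccant cassette (up to four alike; absent ones read None all through): white vented block 70 (x) x 38 (y) x 22 mm with a grey grip rib standing along its top middle, 56 (x) x 12 (y) x 24 mm high; 46 mm high over all, 120 g. This point is at its centre, 23 mm above its underside; z up, x along the rib. Lies on the bench.
- cassette3_mid (a point): Desiccant cassette (up to four alike; absent ones read None all through): white vented block 70 (x) x 38 (y) x 22 mm with a grey grip rib standing along its top middle, 56 (x) x 12 (y) x 24 mm high; 46 mm high over all, 120 g. This point is at its centre, 23 mm above its underside; z up, x along the rib. Lies on the bench.
- flask_a: Volumetric flask, 64 mm wide, 167 mm tall, standing; leave alone. Origin at the centre of its underside.
- flask_b: Volumetric flask like the other, standing; leave alone.
- flask_c: Volumetric flask like the others, standing; leave alone.
- beaker: Glass beaker, 70 mm wide, 85 mm tall; leave alone. Origin at the centre of its underside.
- jar: White jar, 60 mm wide, 95 mm tall; leave alone. Origin at the centre of its underside.
Not all that is in view belongs to the job. What is shaped like the part that bears cassette0_mid but pink is not meant. Of the things that look like the part that bears driver_mid, the larger one is meant.

How it is judged (in metres and radians):
On the way, in this order (a step that is already met when the one before it is completed fails the run):
1. the screwdriver lies in the sloped rest, let go (distance between driver_mid and rest_seat below 0.015 m and angle between driver_mid's own x axis and vertical between 2.2 and 2.5 rad and contact force between the fingers and driver below 0.3 N), for 0.2 s.
2. both cams have been given their quarter turn (value of joint each of cam_left, cam_right above 1.35 rad), for 0.2 s.
3. the panel lies flat, handle up, on the middle of the mat, let go (horizontal distance between mat and panel_grip below 0.045 m and angle between panel_grip's own z axis and vertical below 0.08 rad and height (world z) of panel_grip below 0.046 m and contact force between the fingers and panel below 0.3 N), for 0.2 s.
At the end, for the whole second after the job is handed in: Cams past 1.35 rad; panel on the mat, handle up, level within 0.08 rad, within 45 mm of its centre; all cassettes present flat on the bay floor (0.12 rad), rib up; screwdriver in the rest, handle centre within 15 mm of its seat, 45 degrees within 8; all let go, at rest (all of step 1 and all of step 2 and all of step 3 and x of cassette0_mid in the frame of bay between -0.06 and 0.06 m and y of cassette0_mid in the frame of bay between -0.09 and 0.09 m and z of each of cassette0_mid, cassette1_mid, cassette2_mid, cassette3_mid in the frame of bay below 0.03 m and angle between each of cassette0_mid, cassette1_mid, cassette2_mid, cassette3_mid's own z axis and vertical below 0.12 rad and linear speed of each of cassette0, cassette1, cassette2, cassette3, driver, panel below 0.02 m/s and x of cassette1_mid in the frame of bay between -0.06 and 0.06 m and y of cassette1_mid in the frame of bay between -0.09 and 0.09 m and x of cassette2_mid in the frame of bay between -0.06 and 0.06 m and y of cassette2_mid in the frame of bay between -0.09 and 0.09 m and x of cassette3_mid in the frame of bay between -0.06 and 0.06 m and y of cassette3_mid in the frame of bay between -0.09 and 0.09 m); the robot touches nothing.
It fails at once if the gripper or arm pushes a cam (contact force between any of the fingers, the arm and cam_left above 2 N or contact force between any of the fingers, the arm and cam_right above 2 N).
It fails at once if glassware or the jar is shifted more than 30 mm or tipped over (distance of any of flask_a, flask_b, flask_c, beaker, jar from where it was at the start of the episode above 0.03 m or angle between any of flask_a, flask_b, flask_c, beaker, jar's own z axis and vertical above 0.4 rad).
Of cassette0, cassette1, cassette2, cassette3 only 2 to 4 are there at a start; the rules pass over those that are not, and their reading is None.
At some moment in a run one of cassette0, cassette1, cassette2, cassette3 may be knocked a few centimetres aside while the robot is not near it.
It also fails if it takes over 210 s, if anything falls off the work surface, if the arm or the gripper's body presses on something with over 40 N, if the wrist force passes 120 N, or if a joint passes its speed limit or range.

## Working session

There is one attempt and no reset: what is moved stays moved. The work goes in short steps, Python scripts to look and compute and a shell command to move; the robot and the scene stay as the last step left them, time stands still between calls to the robot, and variables do not carry over. Pictures are saved under pics/ and viewed, at most 14 in all, crops included, and the job is handed in when it is done.

```bash
ls; mkdir -p pics; cat > h.py <<'E'
import numpy as np, cv2
from plant import ctrl
from scipy.spatial.transform import Rotation as R
def cal(n):
    c=ctrl.get_calibration(n); A=np.array(c['attitude'],float)
    A=R.from_rotvec(A).as_matrix() if A.size==3 else A.reshape(3,3)
    return np.array(c['K']),c['k1'],np.array(c['eye'],float),A
def rays(n,uv):
    K,k1,e,A=cal(n)
    p=cv2.undistortPoints(np.array(uv,float).reshape(-1,1,2),K,np.array([k1,0,0,0.]),).reshape(-1,2)
    return e,p,A
def plane(n,uv,z):
    e,p,A=rays(n,uv); d=np.c_[p,np.ones(len(p))]@A.T
    return e+d*((z-e[2])/d[:,2])[:,None]
def cloud(n,D):
    v,u=np.mgrid[0:400,0:640]; e,p,A=rays(n,np.c_[u.ravel(),v.ravel()])
    return (e+(np.c_[p,np.ones(len(p))]*D.reshape(-1,1))@A.T).reshape(400,640,3)
def proj(n,P):
    K,k1,e,A=cal(n); q=(np.array(P,float).reshape(-1,3)-e)@A
    return cv2.projectPoints(q,np.zeros(3),np.zeros(3),K,np.array([k1,0,0,0.]))[0].reshape(-1,2)
def tool(P):
    s=ctrl.get_state(); return R.from_rotvec(s['tool_rot']).inv().apply(np.array(P)-s['tcp_pos'])/10
def grab(n,f=None):
    I,D=ctrl.grab_frame(n)
    if f: cv2.imwrite('pics/'+f,I[...,::-1])
    return I,D
E
python3 - <<'E'
from h import *
for n in('top','side'):
    print(ctrl.get_calibration(n)); I,D=grab(n,n+'0.png'); np.savez(n+'0.npz',I=I,D=D)
print(ctrl.get_state(),ctrl.grip_depth)
E
```

```text
pics
{'K': array([[424.44895801,   0.        , 325.00087662],
       [  0.        , 424.44895801, 200.22382104],
       [  0.        ,   0.        ,   1.        ]]), 'k1': -0.03924392771794356, 'eye': array([ 355.60143735,  -29.86194985, 1360.90509324]), 'attitude': array([-2.16349813,  2.13040074, -0.15834168])}
{'K': array([[480.68124999,   0.        , 317.78952134],
       [  0.        , 480.68124999, 195.14638774],
       [  0.        ,   0.        ,   1.        ]]), 'k1': -0.04672233789612736, 'eye': array([  211.98113355, -1423.49718414,  1120.45683686]), 'attitude': array([-2.17673646,  0.24715062, -0.12346046])}
{'t': 0.1, 'q': array([-1.42248510e+00,  5.28360151e-01,  1.43382221e+00, -1.11460106e-05,
        1.18144355e+00, -1.78510980e-01]), 'joint_vel': array([-0.00048227, -0.00136516, -0.00228626, -0.00032604, -0.00092784,
        0.00126985]), 'joint_torque': array([ 3.50650071e-04, -4.43302774e+01, -1.78586322e+01, -2.52113705e-04,
        3.83791412e-03,  1.92763019e-05]), 'tcp_pos': array([ 200.56306663, -591.22602189,  230.42424165]), 'tool_rot': array([-3.09773346e+00, -5.10765198e-01, -3.20147853e-05]), 'ft_force': array([-1.12051389, -0.64175252,  0.08748248]), 'ft_torque': array([-0.00075621,  0.00695942,  0.00150711]), 'grasp_force': 0.0, 'opening': 85.44935758218398} 18.700000000000003
```

View pics/top0.png

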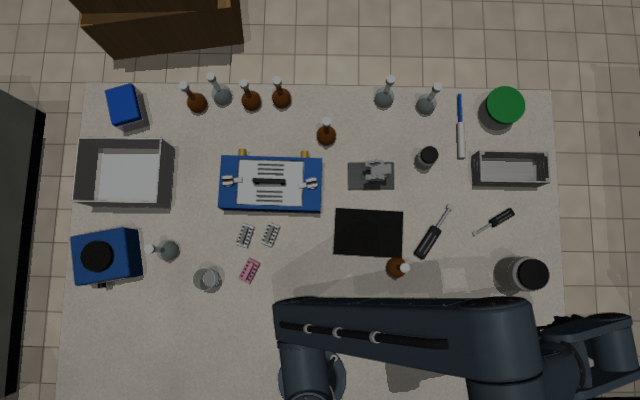

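View pics/side0.png

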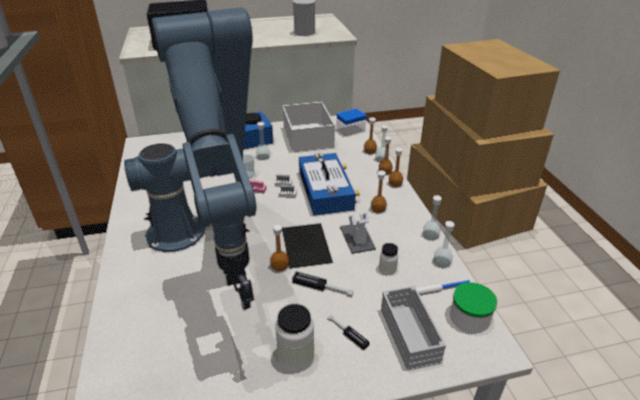

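```bash
python3 - <<'E'
from h import *
f=np.load('top0.npz'); I,D=f['I'],f['D']; P=cloud('top',D); Z=P[...,2]
hsv=cv2.cvtColor(I,cv2.COLOR_RGB2HSV)
box=lambda u0,v0,u1,v1:np.pad(np.ones((v1-v0,u1-u0),bool),((v0,400-v1),(u0,640-u1)))
def rect(name,m,z,n='top'):
    m=cv2.morphologyEx(m.astype(np.uint8),cv2.MORPH_OPEN,np.ones((2,2)))
    cs,_=cv2.findContours(m,cv2.RETR_EXTERNAL,cv2.CHAIN_APPROX_NONE)
    for c in sorted(cs,key=cv2.contourArea)[-2:]:
        if cv2.contourArea(c)<20: continue
        w=plane(n,c.reshape(-1,2),z)[:,:2].astype(np.float32); (cx,cy),(a,b),t=cv2.minAreaRect(w)
        print(name,np.round([cx,cy,a,b,t],1),'zmax',np.round(np.percentile(Z[m>0],[5,50,95])))
print('bench z',np.median(Z[box(300,240,330,260)]))
blue=(hsv[...,0]>95)&(hsv[...,0]<130)&(hsv[...,1]>120)
rect('housing',(blue|(Z>65))&box(205,156,330,215)&(Z>60),80)
rect('mat',(hsv[...,2]<60)&box(325,200,410,262),4)
rect('driver',(Z>6)&box(411,195,456,262),13)
rect('cass',(Z>10)&box(232,220,286,252),22)
rect('pink',(Z>10)&box(236,255,266,288),22)
rect('rest',(Z>4)&box(340,152,400,195),10)
for n,b in dict(fl=(383,250,412,285),fl2=(313,112,340,148),jar=(415,143,442,172),beak=(190,260,225,295),fl4=(145,235,182,265)).items():
    m=box(*b)&(Z>20); print(n,np.round(P[m][:,:2].min(0)),np.round(P[m].max(0)))
cv2.imwrite('pics/crop1.png',cv2.resize(I[140:275,205:465,::-1],None,fx=3,fy=3,interpolation=cv2.INTER_CUBIC))
f=np.load('side0.npz'); Is=f['I']
cv2.imwrite('pics/crop2.png',cv2.resize(Is[135:305,235:435,::-1],None,fx=3.5,fy=3.5,interpolation=cv2.INTER_CUBIC))
E
```

```text
bench z -0.17618898315026854
housing [591.3 134.9 314.9 167.1  89.2] zmax [73. 80. 98.]
mat [ 442.5 -174.9  220.3  160.5   87.5] zmax [-1.  4.  9.]
driver [ 457.  -384.8   39.   201.6   56.4] zmax [-2. 24. 29.]
cass [437.2 136.7  38.4  69.9  69.8] zmax [ 0. 23. 49.]
cass [432.6 216.1  40.2  69.2  72.8] zmax [ 0. 23. 49.]
pink [323.6 198.2  39.3  67.2  64.9] zmax [-0. 23. 48.]
rest [ 636.8 -179.7   96.1  150.1    0.9] zmax [  3.  12. 112.]
fl [ 313. -279.] [ 375.  -30. 1361.]
fl2 [356. -60.] [ 794.   -2. 1361.]
jar [ 356. -374.] [ 717.  -30. 1361.]
beak [268. -30.] [ 356.  362. 1361.]
fl4 [356. -30.] [ 416.  488. 1361.]
```

View pics/crop1.png

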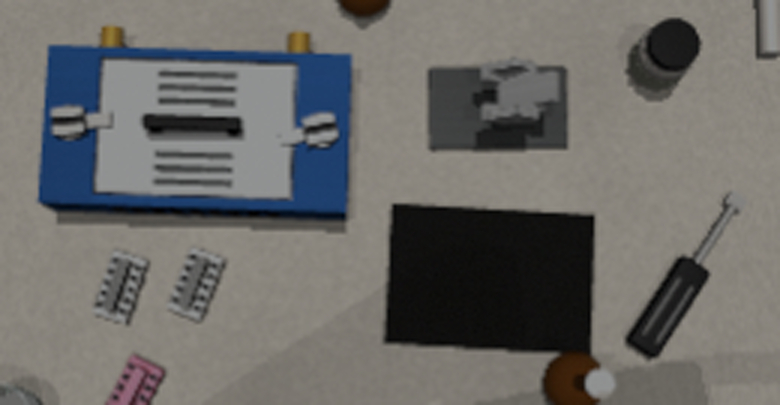

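View pics/crop2.png

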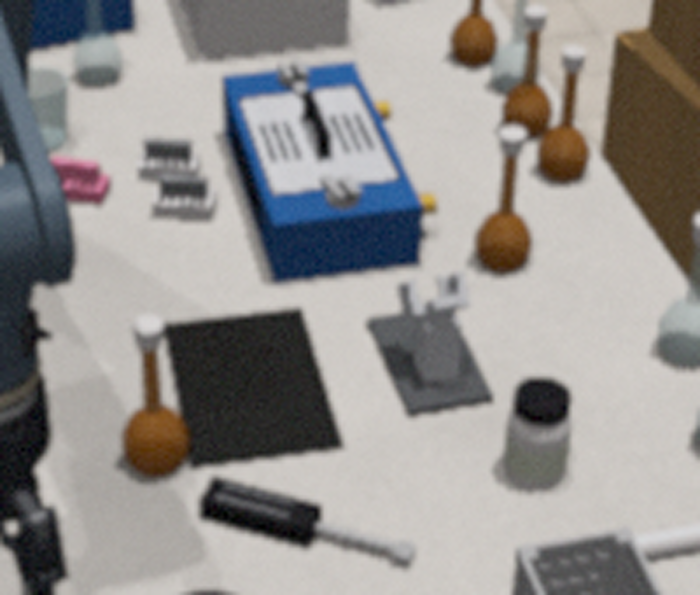

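```bash
python3 - <<'E'
from h import *
C={n:cloud(n,np.load(n+'0.npz')['D']) for n in('top','side')}
D={n:np.load(n+'0.npz')['D']>0 for n in C}
T=C['top'];ok=D['top']
for n,(x,y) in dict(fl=(345,-270),fl2=(695,-30),jar=(670,-350),beak=(300,315),fl4=(380,430)).items():
    m=ok&(np.hypot(T[...,0]-x,T[...,1]-y)<65)&(T[...,2]>15)&(T[...,2]<200); p=T[m]
    print(n,np.round(np.r_[p.min(0),p.max(0)]), 'low', np.round(np.median(p[p[:,2]<70],0)) )
# rest height map, max over both views, rows x 8mm, cols y 8mm
for n in C:
    p=C[n][D[n]]; print(n); 
    xs=np.arange(590,690,8); ys=np.arange(-100,-268,-8)
    print('      '+' '.join('%4d'%y for y in ys))
    for x in xs[::-1]:
        r=[]
        for y in ys:
            q=p[(abs(p[:,0]-x)<4)&(abs(p[:,1]-y)<4)]; r.append('%4d'%np.max(q[:,2]) if len(q) else '   .')
        print('%4d  '%x+' '.join(r))
I=np.load('top0.npz')['I']
a=cv2.resize(I[145:200,215:330,::-1],None,fx=6.5,fy=6.5,interpolation=cv2.INTER_CUBIC); b=cv2.resize(I[150:200,340:405,::-1],None,fx=4,fy=4,interpolation=cv2.INTER_CUBIC)
cv2.imwrite('pics/cams.png',np.clip(np.vstack([a,np.pad(b,((0,0),(0,a.shape[1]-b.shape[1]),(0,0)))])*1.4,0,255))
E
```

```text
fl [ 313. -325.   17.  391. -223.  174.] low [ 346. -245.   48.]
fl2 [633. -57.  15. 759.  35. 171.] low [744. -28.  47.]
jar [ 658. -374.   15.  717. -318.  101.] low [ 670. -330.   52.]
beak [268. 292.  16. 336. 362.  91.] low [300. 346.  45.]
fl4 [357. 432.  15. 416. 488. 172.] low [385. 451.  49.]
top
      -100 -108 -116 -124 -132 -140 -148 -156 -164 -172 -180 -188 -196 -204 -212 -220 -228 -236 -244 -252 -260
 686     1    2    2    4    6    5    3    3   -3    .    .    .    .    .    .    0    5    6    5    7    1
 678     7   11   10   10   11   11   15   10    .    .    .    .    .    .    .   11   12   10   13    4    4
 670     8   13   16   14   13   13   12   13    .    .    .    .    .    .    .    .    .    .   13    8    0
 662     8   12   10   12   15   11   13   95  103  110  117  115  109   99    .    .    .    .   15    8    3
 654     4   16   11   13   12   13   91   94  100  110  109  110  109   95  116  113  113    .   13   13    1
 646     3   14   12   17   14   12   10   92   88   83   84   94  103  105  117  118  111   10   17   12    2
 638     3   10 
[... 1737 characters left out ...]
19  118   10   16   15    2
 622     .   11   15   10   13   13   10   11   12   14   11   64   96   93  112  119  111   12   10   16    8
 614     .   10   12   14   13   15   15   10   15   13  114  115  110  101  100   79   39   13   14   14    3
 606     7   11   14   11   13    9    9   93   95  102  111  122  115  104   16   14   14   18   13   10    1
 598     .   11   11   14   10   13   18   10   10   13   13    9   15   10   12   16   13   15   13   13   -2
 590     7   14   13   12   12   16   17   16   11    8   12   17   11   16   13    8    8   10    5   15    2[ WARN:0@2.117] global loadsave.cpp:1063 imwrite_ Unsupported depth image for selected encoder is fallbacked to CV_8U.
```

View pics/cams.png

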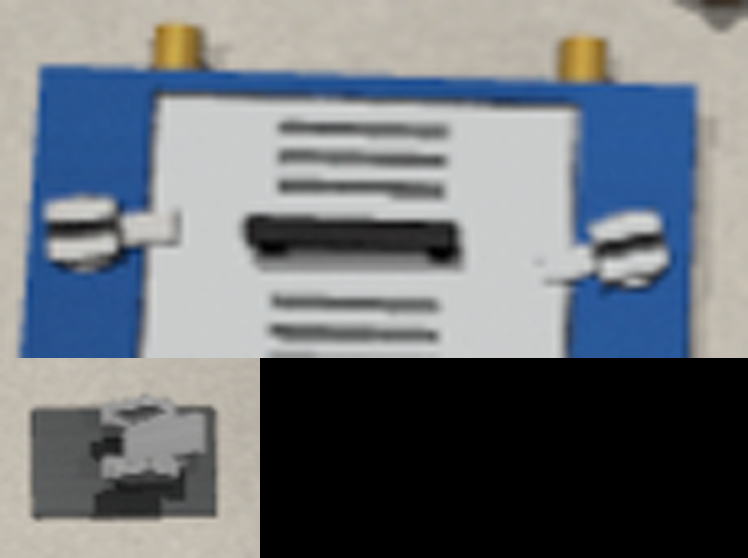

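```bash
python3 -m creep '[[[26,-17.7,0],0.91,6],[[26,-17.7,0],0.91,6],[[26,-17.7,0],0.91,6],[[26,-17.7,0],0.91,6],[[26,-17.7,0],0.91,6],[[26,-17.7,0],0.91,6],[[26,-17.7,0],0.91,6],[[26,-17.7,0],0.91,6]]'
python3 - <<'E'
from h import *
I,D=grab('top','t1.png'); Is,Ds=grab('side','s1.png'); np.savez('t1.npz',I=I,D=D)
s=ctrl.get_state(); print(s['q'],s['tcp_pos'],tool([390.3,-340.5,-5]))
T=cloud('top',D)
# slope fit
m=(D>0)&(abs(T[...,0]-634)<11)&(T[...,1]<-178)&(T[...,1]>-210)&(T[...,2]>60); p=T[m]
c=np.polyfit(p[:,1],p[:,2],1); print('slope',c,'y at z105',(105-c[1])/c[0],len(p))
m=(D>0)&(abs(T[...,0]-634)<45)&(abs(T[...,1]+185)<60)&(T[...,2]>60); p=T[m]
lo,hi=p[(p[:,0]<618)],p[(p[:,0]>650)]; print('cheeks',lo.mean(0),hi.mean(0),p.min(0),p.max(0))
# arm-shadowed area objects
E
```

```text
t: 0.77
tcp_pos: [390.9, -338.3, 231.0]
tool_rot: [-3.006, 0.909, 0.001]
ft_force: [-0.6, -0.6, 0.7]
opening: 59.9
grasp_force: 0.0
[-9.26622070e-01  3.83085711e-01  1.70175072e+00  1.69173108e-03
  1.05974900e+00  1.22165937e+00] [ 391.70041021 -335.97227815  230.92797359] [ 0.18469396  0.51250798 23.59126798]
slope [ -0.93793172 -88.01205514] y at z105 -205.78476191773615 81
cheeks [ 610.45367547 -178.95532996   97.45659319] [ 657.33736635 -181.00437725   96.10624821] [ 606.56223211 -226.14124251   65.12862119] [ 665.96616084 -151.74105156  121.31188066]
```

View pics/t1.png

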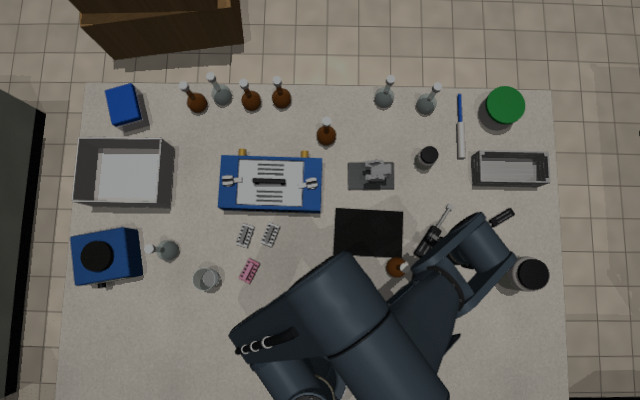

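```bash
python3 -m creep '[[[0,0,4],0,6],[[0,0,8],0,6],[[0,0,12],0,6],[[0,0,16],0,6],[[0,0,19],0,6],[[0,0,21],0,6],[[0,0,22.5],0,6],[[0,0,22.9],0,6]]'
python3 -m creep '[[[0,0,0],0,6],[[0,0,0],0,3],[[0,0,0],0,3],[[0,0,0],0,3],[[0,0,0],0,3],[[0,0,0],0,3],[[0,0,0],0,3],[[0,0,0],0,3]]'
```

```text
t: 1.53
tcp_pos: [388.6, -340.3, -0.6]
tool_rot: [-3.006, 0.902, 0.006]
ft_force: [-0.2, 1.0, -0.3]
opening: 60.0
grasp_force: 0.0
t: 2.2
tcp_pos: [390.6, -341.6, 3.7]
tool_rot: [3.007, -0.902, 0.003]
ft_force: [-0.7, -0.2, 7.0]
opening: 35.2
grasp_force: 59.8
```

```bash
python3 -m creep '[[[0,0,-3],0,3],[[0,0,-6],0,3],[[0,0,-9],0,3],[[0,0,-11],0,3],[[0,0,-11],0,3],[[0,0,-11],0,3.3],[[0,0,-11],0,3.4]]'
python3 - <<'E'
from h import *
I,D=grab('side'); cv2.imwrite('pics/s2.png',cv2.resize(I[200:340,200:400,::-1],None,fx=3,fy=3))
s=ctrl.get_state(); print(s['ft_torque'],s['grasp_force'])
E
```

```text
t: 2.78
tcp_pos: [389.6, -340.1, 111.8]
tool_rot: [-3.008, 0.903, 0.002]
ft_force: [0.5, 0.2, -1.7]
opening: 35.2
grasp_force: 59.8
[0.00488377 0.10519635 0.04458373] 59.81439204953034
```

View pics/s2.png

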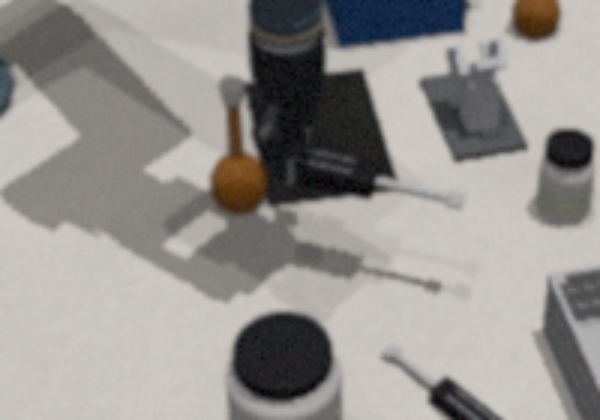

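```bash
for i in 1; do python3 -m creep '[[[0,0,0],0,3.45],[[0,0,0],0,3.45]]'; python3 -m creep '[[[0,0,0],0,3.5],[[0,0,0],0,3.5]]';  python3 -m creep '[[[0,0,0],0,3.52],[[0,0,0],0,3.52]]'; done | grep -E 'force|opening'; python3 -c "
from h import *; print(ctrl.get_state()['ft_torque'])"
```

```text
ft_force: [-0.5, -0.5, -0.9]
opening: 35.1
grasp_force: 59.8
ft_force: [0.9, 0.1, -1.5]
opening: 35.1
grasp_force: 52.1
ft_force: [-0.1, -0.1, -1.5]
opening: 35.5
grasp_force: 45.1
[ 0.03622489  0.05867111 -0.0251085 ]
```

```bash
cat >> h.py <<'E'
def pitch(views=('top','side')):
    """driver pitch: fit of height against distance along tool x, ahead of the fingers"""
    s=ctrl.get_state(); Rm=R.from_rotvec(s['tool_rot']); g=np.array(s['tcp_pos'])+Rm.apply([0,0,-ctrl.grip_depth])
    for n in views:
        I,D=grab(n); p=cloud(n,D)[D>0]; q=Rm.inv().apply(p-g)*[1,1,-1]
        m=(abs(q[:,1])<16)&(q[:,0]>22)&(q[:,0]<200)&(q[:,2]<40)&(p[:,2]>12); q=q[m]
        if len(q)<5: print(n,'few');continue
        a,b=np.polyfit(q[:,0],q[:,2],1); print(n,len(q),'slope deg %.1f b %.1f'%(np.degrees(np.arctan(a)),b),'xmax',q[:,0].max().round(),'zmin',q[:,2].min().round())
    print('force',s['grasp_force'],s['opening'],'ft',np.round(s['ft_force'],1))
E
python3 -c "
from h import *; pitch()"
python3 -m creep '[[[0,0,0],0,3.54],[[0,0,0],0,3.54],[[0,0,0],0,3.54]]'|grep -E "grasp"; python3 -c "
from h import *; pitch()"
python3 -m creep '[[[0,0,0],0,3.56],[[0,0,0],0,3.56],[[0,0,0],0,3.56]]' |grep -E "grasp"; python3 -c "
from h import *; pitch()"
python3 -m creep '[[[0,0,0],0,3.58],[[0,0,0],0,3.58],[[0,0,0],0,3.58]]' |grep -E "grasp"; python3 -c "
from h import *; pitch()"
```

```text
top 138 slope deg -5.0 b 5.3 xmax 182.0 zmin -15.0
side 358 slope deg -4.2 b 4.0 xmax 182.0 zmin -23.0
force 45.059806313878425 35.54334172995136 ft [-0.1 -0.1 -1.5]
grasp_force: 38.2
top 140 slope deg -5.0 b 5.8 xmax 182.0 zmin -13.0
side 354 slope deg -4.4 b 4.0 xmax 181.0 zmin -21.0
force 38.22418161859787 35.443776274322346 ft [-0.2 -0.5 -1.5]
grasp_force: 31.7
top 140 slope deg -4.8 b 4.9 xmax 183.0 zmin -14.0
side 357 slope deg -4.4 b 4.0 xmax 181.0 zmin -24.0
force 31.663629241656963 35.69702699333374 ft [ 0.3  0.8 -1.5]
grasp_force: 25.4
top 139 slope deg -5.1 b 5.7 xmax 182.0 zmin -14.0
side 358 slope deg -4.4 b 3.7 xmax 181.0 zmin -22.0
force 25.423393936871435 35.852083117966025 ft [-0.   0.1 -1. ]
```

```bash

python3 -m creep '[[[0,0,0],0,3.6],[[0,0,0],0,3.6],[[0,0,0],0,3.6]]'|grep -E "grasp"; python3 -c "
from h import *; pitch(['side'])"
python3 -m creep '[[[0,0,0],0,3.61],[[0,0,0],0,3.61],[[0,0,0],0,3.61]]' |grep -E "grasp"; python3 -c "
from h import *; pitch(['side'])"
python3 -m creep '[[[0,0,0],0,3.62],[[0,0,0],0,3.62],[[0,0,0],0,3.62]]' |grep -E "grasp"; python3 -c "
from h import *; pitch(['side'])"
python3 -m creep '[[[0,0,0],0,3.63],[[0,0,0],0,3.63]]' |grep -E "grasp"; python3 -c "
from h import *; pitch(['side'])"
```

```text
grasp_force: 19.6
side 346 slope deg -4.9 b 4.6 xmax 181.0 zmin -25.0
force 19.555590184754692 35.79046688635723 ft [-0.5 -0.7 -1.9]
grasp_force: 16.8
side 355 slope deg -4.3 b 3.5 xmax 181.0 zmin -21.0
force 16.778652470875386 36.267130969435705 ft [ 1.  -0.1 -1.2]
grasp_force: 14.1
side 365 slope deg -4.5 b 4.1 xmax 182.0 zmin -26.0
force 14.108432587963762 35.78376760661425 ft [-0.2  0.8 -1.4]
grasp_force: 1.0
side 235 slope deg -39.3 b -11.6 xmax 134.0 zmin -119.0
force 1.011769026517868 36.29169654766778 ft [-0.7 -2.1 -1.4]
```

```bash

python3 -m creep '[[[0,0,0],0,3.4],[[0,0,0],0,3.4],[[0,0,0],0,3.2],[[0,0,0],0,3.2]]'; python3 - <<'E'
from h import *
pitch()
I,D=grab('side'); cv2.imwrite('pics/s3.png',cv2.resize(I[200:340,200:400,::-1],None,fx=3,fy=3))
E
```

```text
t: 5.93
tcp_pos: [390.1, -340.9, 112.4]
tool_rot: [3.009, -0.903, 0.0]
ft_force: [-0.4, -0.4, 0.2]
opening: 31.9
grasp_force: 0.0
top 85 slope deg -3.2 b -108.1 xmax 137.0 zmin -119.0
side 145 slope deg -4.2 b -105.1 xmax 136.0 zmin -119.0
force 0.0 31.916798026140494 ft [-0.4 -0.4  0.2]
```

View pics/s3.png

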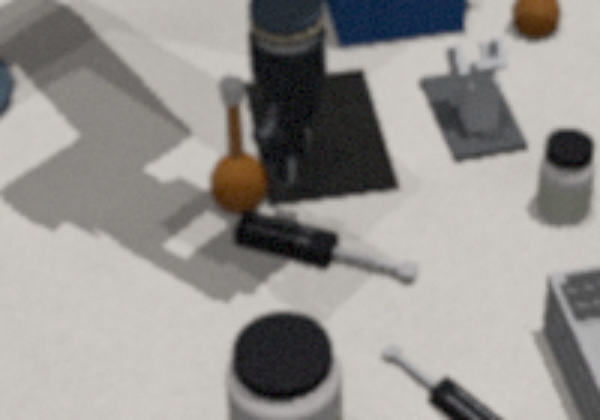

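```bash
python3 -m creep '[[[5,0,-4],0,6],[[9,0,-8],0,6],[[12,0,-12],0,6],[[12,0,-12],0,6]]' | head -2
cat >> h.py <<'E'
def rect3(n,lo,hi,c,r,zp=None):
    """min-area rectangle of the cloud between two heights, within r of c"""
    I,D=grab(n); P=cloud(n,D); m=((D>0)&(P[...,2]>lo)&(P[...,2]<hi)&(np.hypot(P[...,0]-c[0],P[...,1]-c[1])<r)).astype(np.uint8)
    m=cv2.morphologyEx(m,cv2.MORPH_OPEN,np.ones((2,2)))
    for k in sorted(cv2.findContours(m,cv2.RETR_EXTERNAL,cv2.CHAIN_APPROX_NONE)[0],key=cv2.contourArea)[-3:]:
        if cv2.contourArea(k)<15: continue
        q=k.reshape(-1,2); w=plane(n,q,zp if zp else (lo+hi)/2)[:,:2]
        (x,y),(a,b),t=cv2.minAreaRect(w.astype(np.float32)); t=t if a>b else t+90
        print(n,'c',round(x,1),round(y,1),'size',round(max(a,b)),round(min(a,b)),'long dir deg',round(t,1),'px',q.mean(0).round())
E
python3 - <<'E'
from h import *
rect3('top',7,34,(400,-350),140,13); rect3('side',7,34,(400,-350),140,13)
I,D=grab('top'); cv2.imwrite('pics/t4.png',cv2.resize(I[180:310,330:500,::-1],None,fx=4,fy=4))
E
```

```text
t: 6.42
tcp_pos: [489.1, -405.8, 231.0]
top c 427.3 -365.3 size 130 20 long dir deg 134.7 px [430. 241.]
side c 398.1 -348.7 size 253 82 long dir deg 133.2 px [302. 280.]
```

View pics/t4.png

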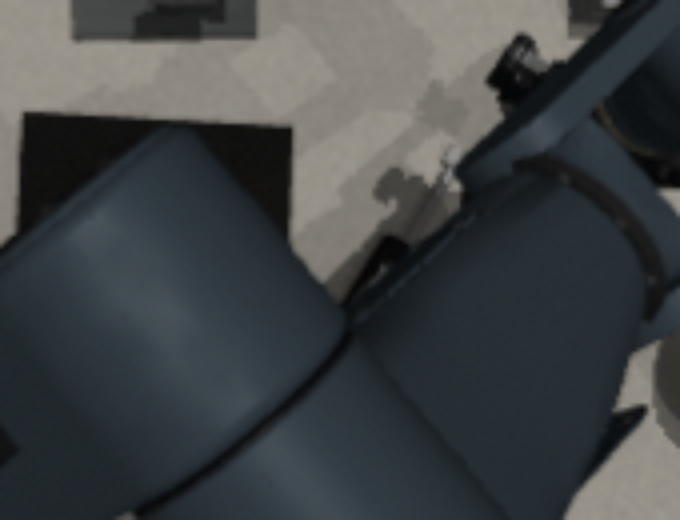

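```bash
python3 -m creep '[[[-11,-29.4,0],0,6],[[-11,-29.4,0],0,6],[[-11,-29.4,0],0,6],[[-11,-29.4,0],0,6],[[-11,-29.4,0],0,6],[[-11,-29.4,0],0,6],[[-11,-29.4,0],0,6],[[-11,-29.4,0],0,6]]' | head -2
python3 - <<'E'
from h import *
rect3('top',7,34,(400,-350),140,13)
I,D=grab('top'); P=cloud('top',D); m=(D>0)&(P[...,2]>25)&(P[...,2]<200)&(np.hypot(P[...,0]-346,P[...,1]+245)<70); p=P[m]
print(np.round([p.min(0),p.max(0),p[p[:,2]<60].mean(0)]))
E
```

```text
t: 7.23
tcp_pos: [556.1, -94.6, 228.0]
top c 414.4 -367.2 size 203 39 long dir deg 147.5 px [430. 246.]
[[ 313. -315.   25.]
 [ 375. -223.  171.]
 [ 344. -250.   44.]]
```

```bash
python3 -m creep '[[[-2.8,30.4,0],-0.015,5],[[-2.8,30.4,0],-0.015,5],[[-2.8,30.4,0],-0.015,5],[[-2.8,30.4,0],-0.015,5],[[-2.8,30.4,0],-0.015,5],[[-2.8,30.4,0],-0.015,5],[[-2.8,30.4,0],-0.015,5],[[-2.8,30.4,0],-0.015,5]]' | head -2
python3 -m creep '[[[0,0,0],0,5],[[0,0,4],0,5],[[0,0,8],0,5],[[0,0,12],0,5],[[0,0,16],0,5],[[0,0,19],0,5],[[0,0,21],0,5],[[0,0,22.3],0,5]]' | head -2
python3 -m creep '[[[0,0,0.4],0,5],[[0,0,0.6],0,5],[[0,0,0.6],0,5],[[0,0,0.6],0,3],[[0,0,0.6],0,3],[[0,0,0.6],0,3],[[0,0,0.6],0,3],[[0,0,0.6],0,3]]'
```

```text
t: 8.0
tcp_pos: [363.0, -342.0, 228.8]
t: 8.67
tcp_pos: [366.0, -335.4, 3.7]
t: 9.33
tcp_pos: [368.0, -338.3, 1.8]
tool_rot: [3.015, -0.88, 0.002]
ft_force: [0.7, 1.7, 6.5]
opening: 35.4
grasp_force: 61.7
```

```bash
python3 -m creep '[[[0,0,-4],0,3],[[0,0,-8],0,3],[[0,0,-12],0,3],[[0,0,-16],0,3],[[0,0,-20],0,3],[[0,0,-23],0,3],[[0,0,-23],0,3],[[0,0,-23],-0.12,3]]' | head -2
for i in 1 ; do python3 -m creep '[[[0,-4,0],-0.12,3],[[0,-8,0],-0.24,3],[[0,-12,0],-0.36,3],[[0,-16,0],-0.48,3],[[0,-20,0],-0.6,3],[[0,-20,0],-0.72,3],[[0,-20,0],-0.84,3],[[0,-20,0],-0.96,3]]'; done
python3 -m creep '[[[0,0,0],-0.12,3],[[0,0,0],-0.24,3],[[0,0,0],-0.36,3],[[0,0,0],-0.48,3],[[0,0,0],-0.6,3],[[0,0,0],-0.72,3],[[0,0,0],-0.84,3],[[0,0,0],-0.96,3]]' | head -3
python3 -m creep '[[[0,0,0],-0.12,3],[[0,0,0],-0.24,3],[[0,0,0],-0.36,3],[[0,0,0],-0.48,3],[[0,0,0],-0.6,3],[[0,0,0],-0.72,3],[[0,0,0],-0.84,3],[[0,0,0],-0.96,3]]'
python3 -m creep '[[[0,0,0],-0.12,3],[[0,0,0],-0.24,3],[[0,0,0],-0.36,3],[[0,0,0],-0.48,3],[[0,0,0],-0.6,3],[[0,0,0],-0.71,3],[[0,0,0],-0.71,3],[[0,0,0],-0.71,3]]'
python3 - <<'E'
from h import *
print(tool([595,-222,220]),R.from_rotvec(ctrl.get_state()['tool_rot']).as_matrix()[:,0], ctrl.get_state()['q'])
rect3('top',200,290,(560,-220),260,245);pitch(['top'])
E
```

```text
t: 10.0
tcp_pos: [368.2, -338.8, 233.0]
t: 10.67
tcp_pos: [453.8, -156.0, 229.7]
tool_rot: [-3.035, -0.808, 0.002]
ft_force: [-0.3, -0.2, -0.8]
opening: 34.7
grasp_force: 60.7
t: 11.33
tcp_pos: [453.4, -157.3, 229.7]
tool_rot: [-2.321, -2.114, 0.001]
t: 12.0
tcp_pos: [453.5, -157.3, 229.7]
tool_rot: [-1.083, -2.947, -0.0]
ft_force: [-0.6, 0.4, -1.2]
opening: 34.7
grasp_force: 60.7
t: 12.67
tcp_pos: [453.7, -157.4, 230.0]
tool_rot: [-0.004, -3.14, -0.001]
ft_force: [1.3, 0.6, -1.4]
opening: 35.1
grasp_force: 60.8
[-14.15010743  -6.42606359   0.97295289] [-0.99999553  0.00273556  0.00120675] [-5.67151817e-01  3.36240659e-01  1.78678678e+00  4.73721756e-05
  1.02001905e+00 -2.13523691e+00]
top c 410.0 -158.4 size 47 37 long dir deg 179.9 px [373. 242.]
top 165 slope deg -0.9 b 5.8 xmax 67.0 zmin -2.0
force 60.80887198448181 34.98318314408459 ft [-0.7 -0.4 -1.7]
```

```bash
python3 -m creep '[[[-4,-2,0],0,3],[[-8,-4,0],0,3],[[-12,-6,0],0,3],[[-14.1,-6.5,0],0,3],[[-14.1,-6.5,3],0,3],[[-14.1,-6.5,6],0,3],[[-14.1,-6.5,8],0,3],[[-14.1,-6.5,8],0,3]]'
python3 -m creep '[[[0,0,1],0,3.5],[[0,0,2],0,3.54],[[0,0,2.6],0,3.54],[[0,0,2.6],0,3.54]]'
python3 -c "
from h import *; pitch()"
python3 -m creep '[[[0,0,0.3],0,3.54],[[0,0,0.6],0,3.54],[[0,0,0.9],0,3.54],[[0,0,0.9],0,3.54]]'
python3 -c "
from h import *; pitch()"
```

```text
t: 13.43
tcp_pos: [591.9, -220.8, 145.1]
tool_rot: [-0.002, -3.132, -0.009]
ft_force: [-0.6, 0.8, -1.4]
opening: 35.0
grasp_force: 60.7
t: 13.77
tcp_pos: [594.9, -222.5, 124.1]
tool_rot: [-0.0, -3.141, -0.001]
ft_force: [0.4, -0.4, -1.3]
opening: 35.1
grasp_force: 31.7
top few
side 204 slope deg -4.6 b 6.5 xmax 157.0 zmin -20.0
force 31.69147253036499 35.14207779586197 ft [ 0.4 -0.4 -1.3]
t: 14.2
tcp_pos: [595.3, -223.0, 116.9]
tool_rot: [-0.001, 3.141, -0.001]
ft_force: [-3.0, -0.0, 5.2]
opening: 35.2
grasp_force: 28.7
top few
side 206 slope deg -10.8 b 8.3 xmax 180.0 zmin -122.0
force 28.69402974843979 35.248999904867695 ft [-3.  -0.   5.2]
```

```bash
python3 -m creep '[[[0,0,0.2],0,3.54],[[0,0,0.4],0,3.54],[[0,0,0.6],0,3.54],[[0,0,0.6],0,3.54]]'
python3 -c "
from h import *; pitch(['side'])"
python3 -m creep '[[[0,0,0.2],0,3.54],[[0,0,0.4],0,3.54],[[0,0,0.6],0,3.54],[[0,0,0.6],0,3.54]]'
python3 -c "
from h import *; pitch(['side'])"
```

```text
t: 14.63
tcp_pos: [594.2, -223.0, 111.4]
tool_rot: [0.001, -3.14, 0.001]
ft_force: [-6.1, 0.1, 8.2]
opening: 35.3
grasp_force: 30.7
side 217 slope deg -17.7 b 8.1 xmax 169.0 zmin -118.0
force 30.70475399494171 35.293805908504815 ft [-6.1  0.1  8.2]
t: 15.02
tcp_pos: [593.6, -223.0, 105.4]
tool_rot: [0.001, -3.139, 0.001]
ft_force: [-8.1, 0.2, 10.1]
opening: 35.3
grasp_force: 32.8
side 209 slope deg -25.8 b 10.0 xmax 148.0 zmin -65.0
force 32.831405997276306 35.288413620734346 ft [-8.1  0.2 10.1]
```

```bash
python3 -m creep '[[[-0.2,0,0.2],0,3.54],[[-0.4,0,0.4],0,3.54],[[-0.5,0,0.6],0,3.54],[[-0.5,0,0.6],0,3.54]]'
python3 -c "
from h import *; pitch(['side'])"
python3 -m creep '[[[0,0,0.2],0,3.54],[[0,0,0.4],0,3.54],[[0,0,0.4],0,3.54]]'
python3 -c "
from h import *; pitch(['side'])"
```

```text
t: 15.4
tcp_pos: [595.3, -222.8, 98.9]
tool_rot: [0.003, -3.131, -0.001]
ft_force: [-13.6, -2.1, 11.4]
opening: 35.3
grasp_force: 37.0
side 212 slope deg -35.7 b 14.6 xmax 165.0 zmin -105.0
force 37.043702602386475 35.31493360979303 ft [-13.6  -2.1  11.4]
t: 15.7
tcp_pos: [596.1, -222.8, 95.3]
tool_rot: [0.002, -3.133, -0.001]
ft_force: [-12.9, -2.3, 13.3]
opening: 35.7
grasp_force: 39.2
side 193 slope deg -40.6 b 16.5 xmax 129.0 zmin -98.0
force 39.18694853782654 35.721358699701064 ft [-12.9  -2.3  13.3]
```

```bash
python3 -m creep '[[[0,0,0],0,3],[[0,0,0],0,3],[[0,0,-4],0,3],[[0,0,-8],0,3],[[0,0,-12],0,3],[[0,0,-15],0,3],[[0,0,-15],0,3]]'|head -2
python3 -m creep '[[[0,0,0],0.12,3],[[0,0,0],0.24,3],[[0,0,0],0.36,3],[[0,0,0],0.48,3],[[0,0,0],0.6,3],[[0,0,0],0.72,3],[[0,0,0],0.84,3],[[0,0,0],0.96,3]]'|head -2
python3 -m creep '[[[0,0,0],0.12,3],[[0,0,0],0.24,3],[[0,0,0],0.36,3],[[0,0,0],0.48,3],[[0,0,0],0.6,3],[[0,0,0],0.61,3],[[0,0,0],0.61,3]]'
cat >> h.py <<'E'
def drv(c,r,zmin,zmax=400):
    s=ctrl.get_state(); Rm=R.from_rotvec(s['tool_rot']); g=np.array(s['tcp_pos'])
    I,D=grab('side'); p=cloud('side',D); m=(D>0)&(np.hypot(p[...,0]-c[0],p[...,1]-c[1])<r)&(p[...,2]>zmin)&(p[...,2]<zmax)
    return I,p,m
E
python3 - <<'E'
from h import *
pitch(); I,D=grab('side'); cv2.imwrite('pics/s5.png',cv2.resize(I[140:280,260:430,::-1],None,fx=4,fy=4))
print(tool([634,-214,200]))
E
```

```text
t: 16.33
tcp_pos: [604.4, -224.9, 252.0]
t: 17.0
tcp_pos: [599.8, -222.4, 242.5]
t: 17.58
tcp_pos: [599.9, -222.5, 242.8]
tool_rot: [-2.217, -2.224, 0.001]
ft_force: [0.1, 0.4, -1.7]
opening: 35.3
grasp_force: 60.8
top 126 slope deg -32.0 b -40.8 xmax 130.0 zmin -250.0
side 101 slope deg -3.5 b -190.4 xmax 199.0 zmin -250.0
force 60.78037977218628 35.30223516644753 ft [ 0.1  0.4 -1.7]
[0.85010707 3.39296795 4.32515956]
```

View pics/s5.png

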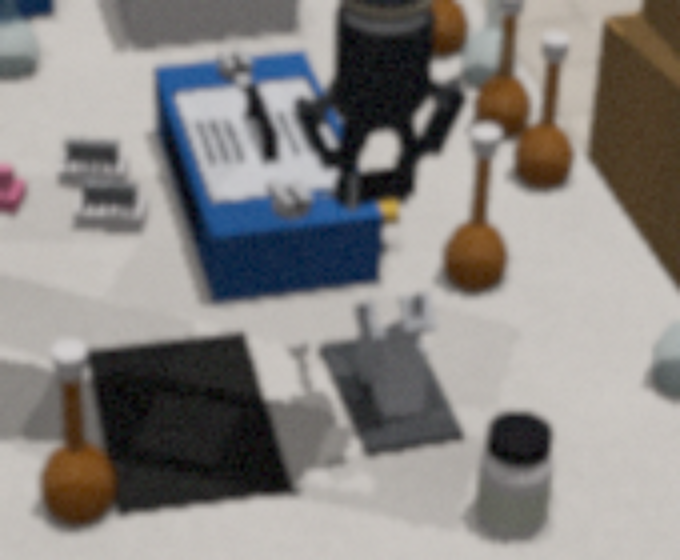

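```bash
cat >> h.py <<'E'
def shaft(n='top',zlo=-190):
    """shaft points in tool axes (mm), origin at TCP, z up"""
    s=ctrl.get_state(); Rm=R.from_rotvec(s['tool_rot']); g=np.array(s['tcp_pos'])
    I,D=grab(n); p=cloud(n,D)[D>0]; q=Rm.inv().apply(p-g)*[1,1,-1]
    m=(abs(q[:,1])<30)&(q[:,0]>25)&(q[:,0]<200)&(q[:,2]<40)&(q[:,2]>zlo)&(p[:,2]>25); q=q[m]; q=q[np.argsort(q[:,0])]
    for a in range(20,200,12):
        k=q[(q[:,0]>=a)&(q[:,0]<a+12)]
        if len(k): print(a+6,len(k),np.round(np.median(k,0),1),'y',k[:,1].min().round(),k[:,1].max().round())
    return q
E
python3 -c "
from h import *; shaft()"
```

```text
26 8 [27.3 13.9 14.2] y 12.0 18.0
38 2 [33.9 15.4  9.2] y 15.0 16.0
62 1 [  67.3   18.5 -154.4] y 19.0 19.0
74 11 [ 76.4   2.2 -33.9] y -4.0 19.0
86 16 [ 86.8  -1.1 -40.5] y -5.0 4.0
98 15 [ 97.5  -0.2 -47.7] y -4.0 3.0
110 16 [109.4  -1.2 -58.2] y -5.0 5.0
122 30 [121.6  -0.6 -67.7] y -9.0 10.0
134 7 [129.7   1.9 -74.5] y -7.0 9.0
```

```bash
python3 -m creep '[[[0.2,2,0],0,3],[[0.2,3.45,0],0,3],[[0.2,3.45,0],0,3],[[0.2,3.45,3],0,3],[[0.2,3.45,6],0,3],[[0.2,3.45,9],0,3],[[0.2,3.45,9.8],0,3],[[0.2,3.45,9.8],0,3]]'
python3 - <<'E'
from h import *
shaft()
E
```

```text
t: 18.45
tcp_pos: [632.3, -219.6, 142.6]
tool_rot: [-2.215, -2.218, 0.004]
ft_force: [1.0, -0.6, -0.8]
opening: 35.2
grasp_force: 61.0
62 5 [ 67.3  26.7 -51.6] y 20.0 29.0
74 2 [ 78.1   2.3 -35. ] y 0.0 4.0
86 13 [ 84.1  -1.5 -38.7] y -5.0 4.0
98 16 [ 98.4  -1.  -47.1] y -4.0 3.0
110 14 [109.9  -1.1 -57.5] y -4.0 4.0
122 26 [123.1  -0.7 -69.1] y -10.0 12.0
134 7 [130.4  -0.3 -74.3] y -10.0 8.0
194 10 [199.1  20.2 -79.5] y 13.0 29.0
```

```bash
python3 -m creep '[[[0,0.1,0.8],0,3],[[0,0.1,1.4],0,3],[[0,0.1,1.8],0,3],[[0,0.1,1.8],0,3],[[0,0.1,1.8],0,3]]'
python3 -m creep '[[[0,0,0.2],0,3],[[0,0,0.4],0,3],[[0,0,0.5],0,3],[[0,0,0.5],0,3]]'
```

```text
t: 18.92
tcp_pos: [635.8, -220.7, 127.9]
tool_rot: [2.22, 2.223, 0.0]
ft_force: [0.1, 0.3, -1.6]
opening: 35.1
grasp_force: 60.9
t: 19.25
tcp_pos: [635.6, -220.6, 122.4]
tool_rot: [-2.22, -2.222, 0.0]
ft_force: [0.5, 0.4, -2.0]
opening: 35.2
grasp_force: 60.9
```

```bash
python3 -m creep '[[[0,0,0.2],0,3],[[0,0,0.4],0,3],[[0,0,0.4],0,3],[[0,0,0.4],0,3]]'
python3 -c "
from h import *; shaft(); I,D=grab('top'); cv2.imwrite('pics/t6.png',cv2.resize(I[135:205,330:430,::-1],None,fx=6,fy=6))"
```

```text
t: 19.58
tcp_pos: [635.6, -220.5, 118.4]
tool_rot: [-2.22, -2.222, 0.0]
ft_force: [0.5, -1.2, -0.3]
opening: 35.3
grasp_force: 60.9
62 3 [ 65.5  25.4 -27.3] y 24.0 29.0
74 5 [ 68.5  19.7 -29.4] y 2.0 27.0
86 17 [ 86.2  -0.1 -39.3] y -5.0 5.0
98 12 [ 99.   -0.5 -49.6] y -5.0 3.0
110 13 [112.2   0.  -59.3] y -5.0 5.0
122 28 [122.8  -0.5 -70.5] y -10.0 10.0
134 6 [130.5  -1.4 -75.1] y -8.0 7.0
```

View pics/t6.png

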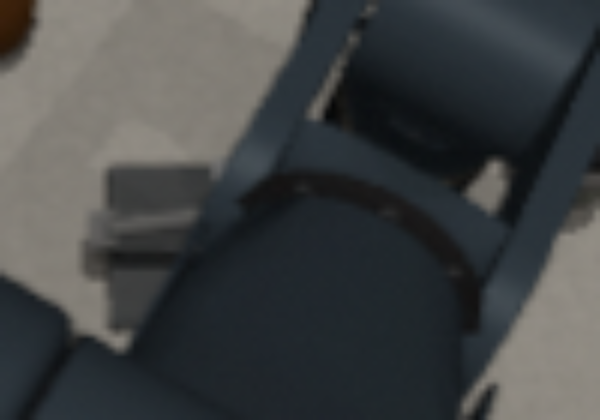

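```bash
python3 -m creep '[[[0,0,0.15],0,3],[[0,0,0.15],0,3]]'
python3 -m creep '[[[0,0,0],0,3.5],[[0,0,0],0,3.6],[[0,0,0],0,3.65],[[0,0,0],0,3.65],[[0,0,0],0,3.7],[[0,0,0],0,3.8],[[0,0,0],0,3.9],[[0,0,0],0,4]]'
python3 -c "
from h import *; shaft()"
```

```text
t: 19.85
tcp_pos: [636.2, -220.6, 117.8]
tool_rot: [2.22, 2.222, 0.001]
ft_force: [-0.5, 1.0, 1.6]
opening: 34.9
grasp_force: 61.4
t: 20.52
tcp_pos: [635.7, -220.7, 117.0]
tool_rot: [-2.22, -2.222, 0.0]
ft_force: [0.0, -0.5, 0.6]
opening: 39.8
grasp_force: 0.0
62 4 [ 65.6  26.8 -25. ] y 23.0 29.0
74 6 [ 68.6  18.9 -29.2] y -1.0 26.0
86 13 [ 84.8  -1.5 -58.5] y -5.0 6.0
98 13 [ 98.8  -0.3 -71.7] y -5.0 4.0
110 23 [111.   -1.4 -84. ] y -9.0 10.0
122 1 [117.    4.8 -91.7] y 5.0 5.0
```

```bash
python3 -m creep '[[[0,0,0],0,5],[[-0.7,0,-1],0,5],[[-1.35,0,-2],0,5],[[-1.35,0,-2],0,5],[[-1.35,0,-2],0,5],[[-1.35,0,-2],0,3],[[-1.35,0,-2],0,3],[[-1.35,0,-2],0,3]]'
python3 -m creep '[[[0,0,0],0,3],[[0,0,0],0,3],[[0,0,0],0,3]]'
python3 -c "
from h import *; shaft()"
```

```text
t: 21.23
tcp_pos: [635.9, -234.3, 137.7]
tool_rot: [2.22, 2.222, -0.0]
ft_force: [-0.3, -1.0, 4.7]
opening: 34.9
grasp_force: 59.8
t: 21.48
tcp_pos: [635.9, -234.3, 137.7]
tool_rot: [2.22, 2.222, -0.0]
ft_force: [-1.1, -1.9, 6.1]
opening: 35.1
grasp_force: 59.9
62 9 [ 64.8  22.9 -34. ] y 18.0 30.0
74 37 [ 73.9  16.3 -44.3] y -28.0 29.0
86 18 [ 83.7   0.5 -63.2] y -5.0 27.0
98 13 [ 98.   -1.6 -77.4] y -5.0 4.0
110 15 [109.9  -0.2 -89.7] y -3.0 4.0
122 22 [ 124.4   -0.9 -103.1] y -10.0 10.0
134 1 [ 130.8    4.2 -110.6] y 4.0 4.0
```

```bash
python3 -m creep '[[[-1,0,-1],0,3],[[-2.5,0,-2.5],0,3],[[-4.5,0,-4.5],0,3],[[-6.5,0,-6.5],0,3],[[-6.5,0,-10],0,3],[[-6.5,0,-13],0,3],[[-6.5,0,-13],0,3],[[-6.5,0,-13],0,3]]'
python3 -m creep '[[[3,0,0],0,3],[[6,0,0],0,3],[[9,0,0],0,3],[[12,0,0],0,3],[[12,0,3],0,3.3],[[12,0,6],0,3.5],[[12,0,8.7],0,3.56],[[12,0,8.7],0,3.56]]'
python3 -c "
from h import *; shaft()"
```

```text
t: 22.2
tcp_pos: [636.6, -300.2, 269.3]
tool_rot: [2.218, 2.219, 0.001]
ft_force: [0.0, 0.1, -2.1]
opening: 34.8
grasp_force: 60.5
t: 22.87
tcp_pos: [630.0, -176.1, 171.6]
tool_rot: [-2.207, -2.212, 0.01]
ft_force: [-0.8, 1.0, -1.7]
opening: 35.9
grasp_force: 21.9
86 5 [ 91.  -0. -68.] y -4.0 4.0
98 13 [100.   -0.6 -77.1] y -5.0 5.0
110 12 [110.4  -1.  -90.3] y -4.0 3.0
122 25 [ 123.6   -1.6 -105.6] y -10.0 10.0
134 7 [ 129.7    2.1 -115.5] y -8.0 11.0
158 52 [160.6  -1.5 -93.5] y -29.0 27.0
170 70 [170.1   1.4 -92.5] y -30.0 29.0
182 71 [181.9   2.  -92. ] y -30.0 29.0
194 69 [194.1   1.8 -92.3] y -30.0 29.0
```

```bash
python3 -m creep '[[[1,0,0],0,3.56],[[2,0,0],0,3.56],[[3,0,0],0,3.56],[[4,0,0],0,3.56],[[5,0,0],0,3.56],[[6,0,0],0,3.56],[[7,0,0],0,3.56],[[8,0,0],0,3.56]]'
python3 -m creep '[[[1,0,0],0,3.56],[[2,0,0],0,3.56],[[3,0,0],0,3.56],[[4,0,0],0,3.56],[[5,0,0],0,3.56],[[6,0,0],0,3.56],[[6.8,0,0],0,3.56],[[7.2,0,0],0,3.56]]'
python3 - <<'E'
from h import *
I,D=grab('side'); cv2.imwrite('pics/s7.png',cv2.resize(I[100:250,260:430,::-1],None,fx=4,fy=4))
E
```

```text
t: 23.58
tcp_pos: [635.7, -98.0, 180.6]
tool_rot: [2.22, 2.222, 0.0]
ft_force: [-0.4, -1.7, -1.4]
opening: 35.4
grasp_force: 21.3
t: 24.25
tcp_pos: [635.4, -25.7, 180.1]
tool_rot: [-2.219, -2.223, -0.0]
ft_force: [0.7, -1.2, -1.2]
opening: 35.4
grasp_force: 21.4
```

View pics/s7.png

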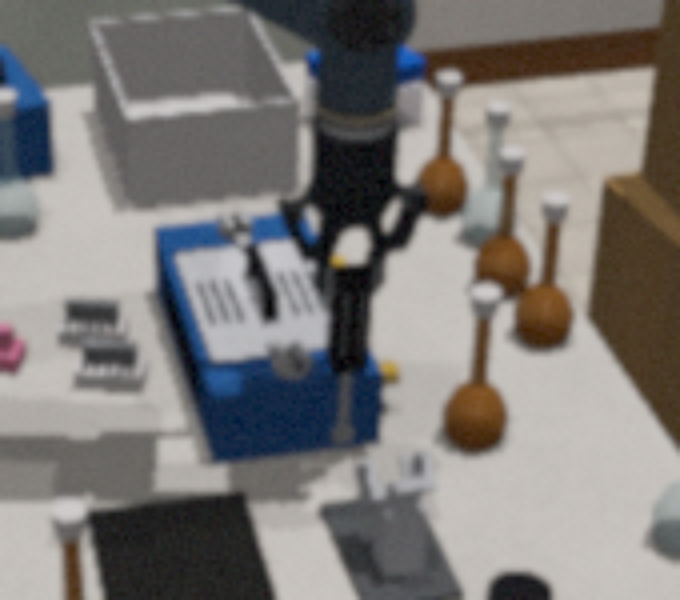

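```bash
python3 -m creep '[[[0,0,0],0,3.4],[[0,0,0],0,3],[[0,0,0],0,3],[[0,0,-4],0,3],[[0,0,-8],0,3],[[0,0,-12],0,3],[[-4,0,-12],0,3],[[-4,0,-12],0,3]]' | head -2
cat >> h.py <<'E'
def hang():
    """hanging driver seen from the side camera: tool-frame x,y by height below TCP"""
    s=ctrl.get_state(); Rm=R.from_rotvec(s['tool_rot']); g=np.array(s['tcp_pos'])
    I,D=grab('side'); p=cloud('side',D)[D>0]; q=Rm.inv().apply(p-g)
    for a in range(0,180,15):
        k=q[(q[:,2]>=a)&(q[:,2]<a+15)&(abs(q[:,0])<30)&(abs(q[:,1])<30)]
        if len(k): print(a+7,len(k),np.round(np.median(k,0),1),'w',np.round([k[:,:2].min(0),k[:,:2].max(0)]).tolist())
    print('zmax',q[(abs(q[:,0])<30)&(abs(q[:,1])<25)&(q[:,2]<200)][:,2].max())
E
python3 -c "
from h import *; hang()"
```

```text
t: 24.97
tcp_pos: [637.9, -73.2, 304.1]
7 47 [-16.6  -6.9   6.9] w [[-25.0, -20.0], [2.0, 15.0]]
22 41 [-16.5  -1.9  22.6] w [[-24.0, -20.0], [5.0, 18.0]]
37 45 [-14.7  -5.   37.3] w [[-22.0, -19.0], [1.0, 18.0]]
52 34 [-13.4  -3.8  52.9] w [[-18.0, -20.0], [-3.0, 15.0]]
67 40 [-13.7  -4.   66. ] w [[-19.0, -19.0], [-1.0, 16.0]]
82 14 [-7.9 -2.  78.2] w [[-14.0, -17.0], [-3.0, 11.0]]
97 8 [-3.8 -1.7 97.6] w [[-8.0, -7.0], [-1.0, 0.0]]
112 11 [ -0.3  -2.2 112.2] w [[-13.0, -5.0], [4.0, 2.0]]
127 10 [ -0.7  -2.5 127.7] w [[-5.0, -6.0], [3.0, 3.0]]
142 11 [  0.2  -3.  143.1] w [[-8.0, -8.0], [2.0, 3.0]]
157 19 [  1.4  -3.1 156. ] w [[-6.0, -12.0], [6.0, 8.0]]
172 4 [  4.6  -8.1 166.7] w [[2.0, -11.0], [7.0, 9.0]]
zmax 168.42654595322898
```

```bash
python3 - <<'E'
from h import *
f=np.load('top0.npz'); I,D=f['I'],f['D']; P=cloud('top',D)
g=cv2.resize(I,None,fx=8,fy=8,interpolation=cv2.INTER_CUBIC).astype(int)
for name,c in (('R',(589.5,6.9)),('L',(593.1,262.9))):
    u,v=proj('top',[c[0],c[1],97])[0]
    m=(D>0)&(np.hypot(P[...,0]-c[0],P[...,1]-c[1])<26)&(P[...,2]>88); q=P[m]
    print(name,'pred px',u,v,'cloud centre',np.round(q.mean(0),1),np.round(q.min(0)),np.round(q.max(0)))
    # bright low-saturation pixels near cam; dark slot inside
    yy,xx=np.mgrid[0:g.shape[0],0:g.shape[1]]; sat=g.max(2)-g.min(2); val=g.max(2)
    w=plane('top',np.c_[(xx.ravel()+.5)/8-.5,(yy.ravel()+.5)/8-.5][:1],97)
    sel=(abs((xx+.5)/8-.5-u)<9)&(abs((yy+.5)/8-.5-v)<9)
    br=sel&(sat<45)&(val>120); a=np.c_[xx[br],yy[br]]
    W=plane('top',(a+.5)/8-.5,97)[:,:2]; W=W[np.hypot(*(W-c).T)<24]
    (x,y),(s1,s2),t=cv2.minAreaRect(W.astype(np.float32)); print(' jaws rect',x,y,s1,s2,t,'mean',W.mean(0))
    dk=sel&(val<95); a=np.c_[xx[dk],yy[dk]]; W=plane('top',(a+.5)/8-.5,95)[:,:2]; W=W[np.hypot(*(W-c).T)<15]
    if len(W)>20:
        ev,V=np.linalg.eigh(np.cov(W.T)); print(' slot mean',W.mean(0),'dir',np.degrees(np.arctan2(V[1,1],V[0,1]))%180,'std',np.sqrt(ev))
E
```

```text
R pred px 312.698505440348 183.9742232787768 cloud centre [592.1  10.1  96.5] [576.  -6.  88.] [608.  28. 106.]
 jaws rect 592.7954711914062 13.165932655334473 33.942474365234375 36.664703369140625 9.54255485534668 mean [595.42757243  11.6532936 ]
 slot mean [590.66252811   6.35010172] dir 37.58610691435595 std [7.1323282  8.38001783]
L pred px 228.35352760542236 181.52952465567353 cloud centre [597.4 264.6  96.2] [581. 238.  88.] [615. 282. 104.]
 jaws rect 598.85693359375 261.4356994628906 26.856735229492188 44.30056381225586 2.0103163719177246 mean [599.05005333 263.93273526]
 slot mean [592.82835607 261.66788157] dir 26.02484269893469 std [7.58199317 8.25884352]
```

```bash
python3 - <<'E'
from h import *
f=np.load('top0.npz'); I,D=f['I'].astype(int),f['D']; J=np.load('t1.npz')['I'].astype(int)
for u0,u1,v0,v1 in ((303,322,175,193),(219,245,173,190)):
    V=((I+J)/2)[v0:v1,u0:u1]; 
    print('cols',u0,'..',u1-1)
    for r in range(v1-v0): print(v0+r,' '.join('%3d'%x for x in V[r,:,0]))   # red: housing low, steel high
for c in ((592,8.5),(596,264)):
    print(proj('top',[[c[0],c[1],99],[c[0]+10,c[1],99],[c[0],c[1]+10,99]]).round(2).tolist())
E
```

```text
cols 303 .. 321
175  69  33  32  31  32  31  31  31  31  31  31  31  30  31  31  32  32  31  52
176  67  33  31  30  31  32  31  31  32  32  32  31  31  32  31  31  32  31  49
177  66  33  31  31  32  42  52  66  80  86  85  84  72  45  32  31  31  31  57
178  66  32  37  48  62  88 107 123 142 148 148 148 130  82  30  32  31  30  71
179  67  30  62  96 117 137 148 148 148 148 148 148 144 105  29  30  30  30  70
180  71  31  80 129 148 148 148 144 137 131 129 129 118  81  35  30  32  29  72
181  79  31  50 107 133 129 128 118  89  56  36  30  32  40  37  31  31  30  71
182  98  85  80  78  67  38  29  28  28  31  36  37  49  60  50  33  31  31  68
183 139 148 128  76  32  37  35  44  61  79  87  86  99 112  84  32  30  30  69
184 148 148 131  86  70  86  86  94 116 138 148 148 148 148 109  28  30  28  70
185 148 148 148 116 115 148 148 148 148 148 148 148 144 135  96  28  31  28  76
186 144 137 132 100 113 147 148 145 138 131 129 130 118  80  35  29  30  28  91
187 118  91  61  37  97 131 130 121 107  95  81  65  46  29  24  31  31  27  93
188  38  26  30  31  47  52  45  57 103 129 
[... 1617 characters left out ...]
33  22  16  28  26  83 140 148 147 147 148 148 148
185  51  27  27  28  28  34  55  53  70  74  69  64  48  19  15  21  29  26  83 139 148 147 147 147 148 148
186  51  27  28  27  27  18  29  57  81  78  62  29  23  22  30  29  29  28  84 139 148 148 148 147 148 148
187  45  28  28  27  28  28  28  28  30  29  29  29  30  29  29  29  29  29  87 141 147 147 148 148 148 148
188  27  28  28  28  29  30  29  29  30  29  29  29  29  29  30  29  29  35  97 148 148 148 147 148 148 148
189  28  28  28  28  28  28  29  29  29  29  28  29  29  30  28  29  28  39  99 148 147 148 148 148 148 148
[[312.17, 183.03], [312.23, 179.78], [308.86, 182.98]]
[[227.89, 180.46], [228.05, 177.22], [224.61, 180.41]]
```

```bash
python3 - <<'E'
from h import *
I=np.load('top0.npz')['I'].astype(int); S=np.load('side0.npz')['I'].astype(int)
for u in (232,308): print('col',u,'v150-162',I[150:162,u].tolist()); print(' v203-217',I[203:217,u].tolist())
for v in (165,200): print('row',v,'u215-226',I[v,215:226,2].tolist(),'panel',I[v,234:244,0].tolist(),I[v,298:310,0].tolist(),'end',I[v,314:328,2].tolist())
print(proj('top',[[591,135,80],[601,135,80],[591,145,80]]).round(2).tolist())
for c in ((597.6,10.5),(599.7,266.6)): print('side px',proj('side',[c[0],c[1],99]).round(1))
for u0,u1,v0,v1 in ((321,344,179,200),(308,330,149,166)):
    print('side cols',u0,'..',u1-1)
    for r in range(v0,v1): print(r,' '.join('%3d'%x for x in S[r,u0:u1,0]))
E
```

```text
col 232 v150-162 [[136, 131, 124], [139, 134, 127], [135, 130, 122], [137, 133, 125], [130, 128, 124], [76, 91, 113], [29, 60, 105], [28, 60, 105], [30, 62, 107], [28, 60, 105], [29, 60, 105], [29, 61, 106]]
 v203-217 [[29, 61, 105], [28, 60, 104], [27, 58, 102], [29, 58, 103], [24, 51, 91], [8, 22, 43], [8, 17, 31], [41, 43, 46], [78, 76, 71], [82, 79, 74], [81, 79, 74], [101, 98, 92], [136, 132, 124], [139, 135, 126]]
col 308 v150-162 [[130, 125, 117], [115, 107, 92], [110, 101, 88], [110, 100, 86], [103, 93, 79], [101, 94, 81], [90, 84, 72], [59, 59, 69], [31, 65, 111], [30, 64, 111], [30, 65, 112], [30, 63, 111]]
 v203-217 [[30, 63, 111], [30, 64, 111], [29, 63, 110], [30, 63, 111], [32, 65, 111], [30, 62, 109], [26, 57, 98], [14, 34, 62], [5, 16, 29], [23, 29, 38], [60, 60, 61], [85, 82, 77], [84, 80, 76], [103, 99, 93]]
row 165 u215-226 [123, 124, 126, 123, 121, 114, 103, 105, 105, 105, 104] panel [29, 29, 28, 25, 67, 124, 144, 144, 145, 145] [144, 144, 144, 144, 133, 105, 65, 30, 29, 31, 31, 31] end [113, 113, 112, 111, 111, 111, 112, 98, 95, 107, 106, 117, 127, 125]
row 200 u
[... 3268 characters left out ...]
  78  84  98 122 136 133 104  67  47  45  42  42  37  38
159  34  48  37  40  44  43  47  55  65  69 107 152 171 167 131  78  57  62  70  81  81  89
160  46  43  45  37  40  50  53  50  61  68 103 149 169 160 126  81  91 122 138 150 159 158
161  69  76  84  82  89  94 108 111 122 136 145 146 149 127  84  64 121 169 186 196 202 199
162 128 149 154 155 160 162 166 171 178 185 192 175 145  98  52  59 123 182 203 207 207 206
163 181 189 198 196 197 200 198 198 201 202 203 199 178 123  53  38  99 168 198 206 206 206
164 199 202 203 202 203 204 205 203 203 206 206 207 195 148  69  24  59 136 187 204 205 206
165 204 201 201 202 205 202 204 204 205 206 206 206 201 153  75  24  30  98 166 196 207 206
```

```bash
python3 -m creep '[[[0,0,0],0.12,3],[[0,0,0],0.24,3],[[0,0,0],0.36,3],[[0,0,0],0.48,3],[[0,0,0],0.6,3],[[0,0,0],0.72,3],[[0,0,0],0.84,3],[[0,0,0],0.96,3]]' | head -2
python3 -m creep '[[[0,0,0],0.12,3],[[0,0,0],0.24,3],[[0,0,0],0.36,3],[[0,0,0],0.4,3],[[0,0,0],0.4,3],[[0,0,0],0.4,3]]' | head -3
python3 -c "
from h import *; hang(); print(tool([591.2,8.4,285])); s=ctrl.get_state(); print(s['q'])"
```

```text
t: 25.68
tcp_pos: [634.8, -66.6, 298.7]
t: 26.18
tcp_pos: [635.0, -66.8, 299.1]
tool_rot: [-3.123, -0.334, 0.003]
7 38 [-14.9  16.    9. ] w [[-23.0, -9.0], [4.0, 22.0]]
22 36 [-14.   14.6  23.4] w [[-21.0, -10.0], [5.0, 23.0]]
37 36 [-12.5  15.3  37.2] w [[-20.0, -9.0], [4.0, 22.0]]
52 37 [-12.8  15.4  52.7] w [[-19.0, -13.0], [4.0, 22.0]]
67 32 [-12.7  13.9  68.4] w [[-16.0, -15.0], [9.0, 23.0]]
82 7 [-2.3  3.5 75.9] w [[-15.0, -11.0], [2.0, 16.0]]
97 12 [-2.   2.8 96.4] w [[-5.0, 0.0], [3.0, 8.0]]
112 8 [ -2.4   3.7 110.9] w [[-8.0, -1.0], [3.0, 9.0]]
127 13 [ -1.2   1.7 129.1] w [[-3.0, -3.0], [6.0, 8.0]]
142 10 [  0.3   2.1 143.8] w [[-4.0, -3.0], [8.0, 5.0]]
157 11 [  1.8   3.6 158.9] w [[-2.0, -1.0], [7.0, 10.0]]
zmax 164.9783381227793
[-2.70188222 -8.28526614  1.44143238]
[-2.79797186e-01  4.83329494e-01  1.31320433e+00  3.66616038e-04
  1.34702172e+00  1.07817920e+00]
```

```bash
python3 -m creep '[[[-1.5,-4,0],0,3],[[-2.6,-8.25,0],0,3],[[-2.6,-8.25,0],0,3],[[-2.6,-8.25,1.4],0,3],[[-2.6,-8.25,1.4],0,3],[[-2.6,-8.25,1.4],0,3]]' | head -3
python3 - <<'E'
from h import *
s=ctrl.get_state(); T=np.array(s['tcp_pos']); Rm=R.from_rotvec(s['tool_rot']); print(T)
hang()
S=sum(grab('side')[0].astype(int) for _ in range(3))//3; S0=np.load('side0.npz')['I'].astype(int)
for o in ((3.5,-1,171.5),(0,0,171.5),(3.5,-1,110)): print(o,proj('side',T+Rm.apply(o)).round(1))
for r in range(166,192): print(r,' '.join('%3d'%x for x in S[r,322:346,0]))
E
```

```text
t: 26.73
tcp_pos: [592.3, 8.3, 285.5]
tool_rot: [-3.123, -0.333, 0.003]
[592.29231208   8.2849214  285.51213008]
7 37 [-14.   14.1   7.9] w [[-21.0, -11.0], [4.0, 21.0]]
22 36 [-12.5  14.8  22.3] w [[-20.0, -18.0], [8.0, 22.0]]
37 38 [-13.1  15.6  36.5] w [[-20.0, -15.0], [7.0, 25.0]]
52 39 [-10.7  15.5  53.3] w [[-19.0, -11.0], [9.0, 29.0]]
67 28 [-11.8  13.7  68.3] w [[-17.0, -12.0], [10.0, 23.0]]
82 8 [-6.  10.5 77.8] w [[-14.0, -16.0], [11.0, 17.0]]
97 6 [-2.1  1.8 95. ] w [[-6.0, 1.0], [0.0, 6.0]]
112 12 [  0.3   2.5 110.8] w [[-7.0, -3.0], [3.0, 9.0]]
127 10 [ -2.    4.3 126.6] w [[-5.0, 0.0], [5.0, 9.0]]
142 12 [1.000e-01 4.200e+00 1.431e+02] w [[-7.0, -5.0], [8.0, 9.0]]
157 7 [  1.3   7.3 158.9] w [[-1.0, -9.0], [3.0, 12.0]]
172 3 [  2.5  -0.8 167.6] w [[-11.0, -10.0], [3.0, 1.0]]
zmax 199.79581229215458
(3.5, -1, 171.5) [[333.2 185. ]]
(0, 0, 171.5) [[332.5 185.4]]
(3.5, -1, 110) [[333.5 171.1]]
166  63  21  18  62 133 179 193 195 191 169 119  69 100 147 169 182 185 153  93  64 117 154 162 163
167  59  13  22  50 109 167 185 183 179 177 137  92 118 164 165 173 186 175 125  6
[... 1717 characters left out ...]

185 179 182 182 181 170 164 165 165 174 172 166 157 135 141 168 179 179 180 181 181 181 181 175 171
186 166 177 183 179 154 141 141 149 158 150 139 141 145 154 166 168 165 160 161 160 161 160 151 133
187 143 168 180 179 154 118 110 118 130 120 100 118 138 150 150 138 122 104  97  95  97  96  84  73
188 122 149 162 161 142 105  88  91  98  85  68  84 118 139 138 119  84  54  44  40  43  39  39  39
189  90  96  99  99  87  69  75  82  85  83  74  74  91 118 127 117  83  46  36  34  36  34  35  32
190  43  36  38  31  36  47  69  81  85  85  82  77  70  84  91  87  66  38  36  33  37  36  37  38
191  25  24  21  18  21  40  65  80  80  83  83  74  62  63  72  64  48  37  33  37  32  37  37  31
```

```bash
python3 -m creep '[[[-0.2,0,0.5],0,3],[[-0.2,0,1],0,3],[[-0.2,0,1.3],0,3],[[-0.2,0,1.5],0,3],[[-0.2,0,1.7],0,3],[[-0.2,0,1.7],0,3],[[-0.2,0,1.7],0,3]]'
```

```text
t: 27.52
tcp_pos: [590.9, 7.6, 269.0]
tool_rot: [-3.124, -0.332, 0.0]
ft_force: [0.4, -0.2, -1.8]
opening: 34.8
grasp_force: 61.0
```

```bash
python3 -m creep '[[[0,0,0.1],0,3],[[0,0,0.2],0,3],[[0,0,0.2],0,3]]'; python3 -m creep '[[[0,0,0.1],0,3],[[0,0,0.2],0,3],[[0,0,0.2],0,3]]'
```

```text
t: 27.77
tcp_pos: [590.9, 7.6, 267.1]
tool_rot: [-3.124, -0.332, 0.0]
ft_force: [-0.9, 0.4, -0.4]
opening: 34.6
grasp_force: 61.0
t: 28.02
tcp_pos: [590.8, 7.7, 265.0]
tool_rot: [-3.124, -0.332, 0.001]
ft_force: [0.3, -0.3, -2.0]
opening: 34.9
grasp_force: 61.0
```

```bash
python3 -m creep '[[[0,0,0.1],0,3],[[0,0,0.2],0,3],[[0,0,0.2],0,3]]';python3 -m creep '[[[0,0,0.1],0,3],[[0,0,0.2],0,3],[[0,0,0.2],0,3]]'; 
```

```text
t: 28.27
tcp_pos: [590.8, 7.7, 262.9]
tool_rot: [-3.124, -0.332, 0.001]
ft_force: [-0.0, -1.0, -1.1]
opening: 34.8
grasp_force: 61.0
t: 28.52
tcp_pos: [590.8, 7.7, 260.9]
tool_rot: [-3.124, -0.332, 0.001]
ft_force: [0.1, -0.3, -0.4]
opening: 35.3
grasp_force: 61.0
```

```bash
python3 -m creep '[[[0.015,0.05,-0.1],-0.12,3],[[0.035,0.09,-0.1],-0.24,3],[[0.06,0.13,-0.1],-0.36,3],[[0.09,0.17,-0.1],-0.48,3],[[0.13,0.21,-0.1],-0.6,3],[[0.165,0.24,-0.1],-0.72,3],[[0.21,0.265,-0.1],-0.84,3],[[0.25,0.285,-0.1],-0.96,3]]'; python3 -c "
from h import *; s=ctrl.get_state(); print(s['ft_torque'],s['ft_force'])"
```

```text
t: 29.18
tcp_pos: [594.4, 5.6, 262.2]
tool_rot: [-2.613, -1.744, -0.002]
ft_force: [1.4, 1.2, -1.5]
opening: 35.2
grasp_force: 61.0
[ 0.19315631 -0.22552789 -0.18733679] [ 1.40371641  1.22880334 -1.50249018]
```

```bash
python3 -m creep '[[[0.015,0.05,0],-0.12,3],[[0.035,0.09,0],-0.24,3],[[0.06,0.13,0],-0.36,3],[[0.09,0.17,0],-0.48,3],[[0.11,0.19,0],-0.54,3],[[0.11,0.19,0],-0.54,3]]'; python3 -c "
from h import *; s=ctrl.get_state(); print(s['ft_torque'],s['ft_force'])"
python3 -m creep '[[[0.007,0.025,0],-0.06,3],[[0.015,0.05,0],-0.12,3],[[0.015,0.05,0],-0.12,3]]'; python3 -c "
from h import *; s=ctrl.get_state(); print(s['ft_torque'],s['ft_force'])"
```

```text
t: 29.68
tcp_pos: [596.9, 6.5, 262.2]
tool_rot: [2.059, 2.372, 0.004]
ft_force: [2.1, 1.6, -3.0]
opening: 34.9
grasp_force: 61.0
[ 0.6504977  -0.42554457 -0.12122342] [ 2.08663543  1.61935979 -2.96010513]
t: 29.93
tcp_pos: [597.4, 6.7, 262.2]
tool_rot: [1.915, 2.49, 0.004]
ft_force: [0.9, 2.2, -2.2]
opening: 35.0
grasp_force: 61.0
[ 0.84719562 -0.6030814  -0.12054827] [ 0.85523812  2.16903667 -2.23332424]
```

```bash
python3 -m creep '[[[0.007,0.025,0],-0.06,3],[[0.015,0.05,0],-0.12,3],[[0.015,0.05,0],-0.12,3]]'>/dev/null; python3 -c "
from h import *; s=ctrl.get_state(); print(s['ft_torque'],s['ft_force'])
P=cloud('top',grab('top')[1]); S=sum(grab('side')[0].astype(int) for _ in range(3))//3
for r in range(178,198): print(r,' '.join('%3d'%x for x in S[r,318:350,0]))
"
```

```text
[ 0.89739751 -0.60285491 -0.42944121] [ 1.35248664  3.73619596 -1.40247338]
178 162 129 138 172 185 180 150  97  41  18  44 110 166 182 170 130  93 128 168 171 176 185 181 181 187 190 170 120  60  77 136 178
179 168 142 133 169 183 184 165 117  62  51  71 118 165 181 167 124  93 136 177 188 189 192 191 190 189 187 181 144  83  53 110 163
180 171 162 153 172 183 186 179 144 109 112 125 145 171 180 163 121  94 137 178 192 193 192 190 188 184 183 180 164 114  61  73 137
181 181 180 179 183 185 185 183 167 156 163 168 172 177 180 163 122  99 144 180 191 192 189 185 184 182 182 182 175 143  86  55 115
182 183 184 184 183 184 185 184 183 181 182 181 180 181 179 160 115 101 150 183 192 191 186 184 182 182 182 182 182 166 118  58  88
183 184 184 186 183 183 184 186 185 184 184 184 185 182 180 156 112 101 152 182 192 190 186 183 180 182 183 183 185 181 146  88  65
184 182 181 182 181 180 181 184 186 184 184 183 182 182 176 152 107  93 137 175 186 189 185 181 183 183 182 181 181 182 165 115  58
185 165 166 166 164 168 174 180 184 185 184 182 176 173 165 139 102  79 106 155 177 181 181 179 181 
[... 915 characters left out ...]
  33  37  32  38  38  34  40  35  39  37
193  24  22  23  36  57  69  69  66  67  63  59  63  70  77  78  80  86  82  71  54  37  36  38  37  34  37  33  34  36  37  32  34
194  21  19  10  20  37  42  44  36  33  35  34  33  51  62  68  67  66  54  46  40  31  41  37  39  32  35  36  33  29  31  30  30
195  20  17  20  27  21  22  25  24  24  14  17  28  31  38  44  43  47  39  33  35  32  35  31  37  26  27  28  25  27  20  17  27
196  24  16  25  24  22  24  22  24  26  10  22  15  21  33  33  31  29  29  24  24  27  17  20  20  23  24  21  22  24  17  12  15
197  14  21  20  24  18  25  17  19  23  18  19  19  18  22  23  22  16  16  16  13  15  17  21  20  17  19  18  20  16  24  16  21
```

```bash
python3 -m creep '[[[0,0,0],0.1,3],[[0,0,0],0.2,3],[[0,0,-1.5],0.2,3],[[0,0,-4.5],0.2,3],[[0,0,-4.5],0.2,3]]' | sed -n 2,4p
python3 -m creep '[[[0,0,0],0.12,3],[[0,0,0],0.24,3],[[0,0,0],0.36,3],[[0,0,0],0.48,3],[[0,0,0],0.6,3],[[0,0,0],0.72,3],[[0,0,0],0.84,3],[[0,0,0],0.96,3]]' | head -1
python3 -m creep '[[[0,0,0],0.12,3],[[0,0,0],0.24,3],[[0,0,0],0.36,3],[[0,0,0],0.48,3],[[0,0,0],0.6,3],[[0,0,0],0.72,3],[[0,0,0],0.8,3],[[0,0,0],0.8,3]]' | head -3
python3 -c "
from h import *; print(tool([593,264.6,285])); print(R.from_rotvec(ctrl.get_state()['tool_rot']).as_matrix()[:,0]); hang()"
```

```text
tcp_pos: [599.1, 4.4, 312.3]
tool_rot: [2.005, 2.407, 0.001]
ft_force: [1.9, 0.3, 1.0]
t: 31.47
t: 32.13
tcp_pos: [596.2, 5.1, 306.7]
tool_rot: [3.139, -0.015, -0.004]
[ -0.5549629  -25.95364312   2.10647014]
[ 0.99995387 -0.00933855 -0.00224792]
7 35 [-9.4 17.3  8.2] w [[-20.0, -7.0], [4.0, 25.0]]
22 33 [-10.4  17.   22.5] w [[-19.0, -11.0], [6.0, 26.0]]
37 29 [-8.4 16.5 37.8] w [[-18.0, -13.0], [4.0, 24.0]]
52 33 [-6.3 14.7 52.3] w [[-17.0, -17.0], [11.0, 24.0]]
67 32 [-5.8 16.2 68.1] w [[-17.0, -7.0], [11.0, 22.0]]
82 6 [-0.5 10.  80.4] w [[-7.0, 5.0], [12.0, 17.0]]
97 12 [-3.4  4.5 96.6] w [[-6.0, -4.0], [3.0, 12.0]]
112 9 [ -2.9   2.2 111.4] w [[-5.0, -1.0], [3.0, 10.0]]
127 10 [  0.5   3.3 125.9] w [[-5.0, -3.0], [4.0, 9.0]]
142 10 [-4.000e-01  1.000e-01  1.414e+02] w [[-5.0, -8.0], [4.0, 6.0]]
157 8 [  1.1   6.8 155.7] w [[-2.0, -1.0], [3.0, 11.0]]
172 1 [  3.7   2.7 165.6] w [[4.0, 3.0], [4.0, 3.0]]
zmax 165.62663864613225
```

```bash
python3 -m creep '[[[-0.5,-4,0],0,3],[[-0.5,-8,0],0,3],[[-0.5,-12,0],0,3],[[-0.5,-16,0],0,3],[[-0.5,-20,0],0,3],[[-0.5,-24,0],0,3],[[-0.5,-26,0],0,3],[[-0.5,-26,2.1],0,3]]' | head -2
python3 -m creep '[[[0,0,0],0,3],[[0,0,0],0,3]]' | head -3
python3 -c "
from h import *; s=ctrl.get_state(); T=np.array(s['tcp_pos']); Rm=R.from_rotvec(s['tool_rot'])
for o in ((3,-1,171.5),(3,-1,120)): print(proj('side',T+Rm.apply(o)).round(1))
print(proj('side',[598.2,266.8,99]).round(1))
S=sum(grab('side')[0].astype(int) for _ in range(3))//3
for r in range(136,163): print(r,' '.join('%3d'%x for x in S[r,306:332,0]))
"
```

```text
t: 32.85
tcp_pos: [596.2, 271.6, 290.2]
t: 33.02
tcp_pos: [592.9, 265.5, 284.6]
tool_rot: [3.139, -0.01, -0.007]
[[317.9 151.5]]
[[317.9 140.6]]
[[318.6 154.3]]
136 100 100  98  97 101  99 100  99 100  96  87  79  76  89  98 100  97 100  99 100  98 102 101  98  97 100
137 100 101 100 101  99  98  98  99  99  99  90  79  77  88  99  99  98  99  99 100  97 100 101 101  99  98
138  99  99 101  98 101 100 100  99 101  99  92  80  77  88  95 100  98  98  97  98 101 101  98 101 100  97
139  98  99  98  99  99  98  98 101  99  99  91  81  75  88  95 101 101  99  99  99 100  99 101  99  99  99
140  98  99  99  98 100  98  96 100  99  97  95  82  77  86  96 101 100 101 100 101  99  98 100  96  98  97
141 102  99  99 100  99 101 100  99  99  98  95  85  77  90  95  99 100  99 101  97  98  98 101  97 100  99
142 100  99 101  98 100 101  99  99  99  99  93  82  75  87  97  98  99  97  98  98  97 100  98  99  99 101
143  99  99 100  99 101  97  98  99 100 100  93  83  77  86  95  99  97 100 100  99 100  98 100  99  99 101
144  99  98  99  98  98 100 100  98  98 102  94  86  75  87  97  98 100  98
[... 1276 characters left out ...]
  60  65  88  85  64  35  29  32  31  35  31  35  32
157  28  25  20  23  19  21  16  26  49  70  80  84  80  65  64  75  71  51  35  33  32  35  31  30  27  30
158  24  16  17  16  18  19  18  25  38  63  68  75  84 102 110 110  87  51  31  31  27  29  30  31  36  41
159  15  26  21  23  26  23  22  23  28  44  55  64  88 125 142 134 104  58  43  50  57  64  65  64  70  80
160  23  24  23  21  19  20  15  22  33  37  52  59  83 120 139 132 101  63  72  96 110 123 129 129 130 138
161  27  28  26  42  37  29  40  54  74  89 103 112 117 123 120 100  69  56  95 137 156 163 170 167 166 167
162  49  50  60  75  79  71  75  92 125 143 153 159 160 146 119  78  39  39  99 151 170 176 175 175 173 171
```

```bash
python3 -m creep '[[[0,0,0.5],0,3],[[0,0,1],0,3],[[0,0,1.3],0,3],[[0,0,1.5],0,3],[[0,0,1.7],0,3],[[0,0,1.7],0,3]]' | sed -n 2,4p
python3 -m creep '[[[0,0,0.15],0,3],[[0,0,0.3],0,3],[[0,0,0.4],0,3],[[0,0,0.4],0,3]]'| sed -n 2,4p
```

```text
tcp_pos: [593.9, 266.0, 268.5]
tool_rot: [3.141, -0.013, -0.002]
ft_force: [-0.0, -0.1, -2.3]
tcp_pos: [594.1, 266.2, 265.0]
tool_rot: [3.141, -0.013, -0.001]
ft_force: [-0.2, -0.5, -1.1]
```

```bash
python3 -m creep '[[[0,0,0.1],0,3],[[0,0,0.2],0,3],[[0,0,0.2],0,3]]'| sed -n 2,4p
```

```text
tcp_pos: [594.1, 266.2, 263.0]
tool_rot: [3.141, -0.013, -0.001]
ft_force: [0.4, 0.2, -2.5]
```

```bash
python3 -m creep '[[[0.015,0.035,0],-0.12,3],[[0.033,0.07,0],-0.24,3],[[0.055,0.1,0],-0.36,3],[[0.08,0.13,0],-0.48,3],[[0.11,0.15,0],-0.6,3],[[0.14,0.17,0],-0.72,3],[[0.17,0.19,0],-0.84,3],[[0.21,0.2,0],-0.96,3]]'|sed -n 2,4p; python3 -c "
from h import *; s=ctrl.get_state(); print(s['ft_torque'],s['ft_force'])"
python3 -m creep '[[[0.015,0.035,0],-0.12,3],[[0.033,0.07,0],-0.24,3],[[0.055,0.1,0],-0.36,3],[[0.08,0.13,0],-0.48,3],[[0.11,0.15,0],-0.6,3],[[0.12,0.16,0],-0.66,3],[[0.12,0.16,0],-0.66,3]]'|sed -n 2,4p; python3 -c "
from h import *; s=ctrl.get_state(); print(s['ft_torque'],s['ft_force'])"
```

```text
tcp_pos: [596.2, 263.8, 263.2]
tool_rot: [2.788, 1.447, -0.001]
ft_force: [0.5, -0.1, -1.5]
[-0.17701158  0.03995618 -0.10191589] [ 0.54559784 -0.05989966 -1.48623132]
tcp_pos: [598.6, 264.0, 263.2]
tool_rot: [2.174, 2.267, 0.0]
ft_force: [-0.6, 0.2, -2.0]
[-0.13842747 -0.1476051  -0.12254133] [-0.58292746  0.23097911 -2.0149441 ]
```

```bash
python3 -m creep '[[[0.01,0.03,0],-0.1,3],[[0.025,0.06,0],-0.2,3],[[0.025,0.06,0],-0.2,3]]'>/dev/null; python3 -c "
from h import *; s=ctrl.get_state(); print(s['ft_torque'],s['ft_force'])"
python3 -m creep '[[[0.01,0.03,0],-0.08,3],[[0.01,0.03,0],-0.08,3]]'>/dev/null; python3 -c "
from h import *; s=ctrl.get_state(); print(s['ft_torque'],s['ft_force'])"
```

```text
[-0.04924787 -0.22568541 -0.10880106] [ 0.89016493 -0.09218359 -2.96381121]
[-0.08812109 -0.24790791 -0.23294815] [ 0.38034803 -0.13755302 -1.75255417]
```

```bash
python3 -m creep '[[[0.01,0.03,0],-0.06,3],[[0.01,0.03,0],-0.06,3]]'>/dev/null; python3 -c "
from h import *; s=ctrl.get_state(); print(s['ft_torque'],s['ft_force'])"
python3 -m creep '[[[0,0,0],0.1,3],[[0,0,0],0.2,3],[[0,0,-1.5],0.2,3],[[0,0,-4.5],0.2,3],[[0,0,-7],0.3,3],[[0,0,-7],0.4,3],[[0,0,-7],0.4,3]]' | sed -n 1,4p
python3 -c "
from h import *; print(R.from_rotvec(ctrl.get_state()['tool_rot']).as_matrix()[:,0])
S=grab('side')[0].astype(int)
for r in range(149,163): print(r,' '.join('%3d'%x for x in S[r,304:332,0]))
"
```

```text
[-0.20065682 -0.2524107  -0.44230266] [ 1.67617797 -1.05125362 -2.19032283]
t: 36.67
tcp_pos: [600.0, 265.3, 335.7]
tool_rot: [2.246, 2.194, 0.006]
ft_force: [-0.7, 0.5, -1.6]
[0.02369133 0.99971832 0.00141641]
149 100 100  95 100 105 107 111 110 107 104 103 110 122 136 142 143 137 141 139 136 143 154 162 165 172 174 174 173
150 105 107 103 111 125 133 141 138 139 142 140 144 153 162 165 166 172 175 172 174 172 174 176 180 184 185 186 187
151 141 139 141 147 156 164 166 171 176 177 172 173 175 175 173 172 175 180 185 189 185 188 183 187 185 186 189 184
152 179 180 179 176 182 180 182 187 188 187 179 175 169 163 161 149 152 165 179 184 184 183 179 173 170 171 168 167
153 191 192 191 193 191 190 188 189 188 185 166 146 127 117 109 108 108 123 149 161 162 158 147 140 128 120 119 109
154 192 190 194 190 186 180 176 172 171 163 136 104  89  80  78  74  79  78  98 114 112 115 109 109  88  65  64  54
155 170 168 167 167 155 146 133 127 122 110  84  80  85  83  76  77  73  72  84 113 123 126 128 126  94  51  32  38
156 111 103  99  93  81  72  63  57  57  47  55  66  77  79  83  76  77  75  86 113 129 129 125 112  86  57  32  33
157  40  40  27  22  25  19  17  23  10  26  49  62  77  83  91  95  88  73  72  83  91  88  82  72  56  40  34  41
158  23  19  21  16  17  27  27  31  29  16  42  54  75  80  94  94  90  65  59  51  43  41  40  42  39  30  35  40
159  16  16  24  25  17  10  17  22  16  18  30  39  56  62  73  76  67  59  40  36  37  51  54  66  66  66  73  84
160  23  23  23  18  26  21  17  20  25  24  33  32  55  60  69  71  63  44  27  40  69 100 109 127 131 130 132 140
161  21  31  24  29  29  44  35  30  46  63  81  85 101 110 120 126 111  72  41  51 100 139 155 166 168 169 166 167
162  42  51  56  62  60  74  71  75  83 117 133 139 149 156 164 167 153 105  43  44  98 148 171 175 175 174 174 175
```

```bash
python3 -m creep '[[[2,-3,0],0,3],[[3.9,-6.1,0],0,3],[[3.9,-6.1,0],0,3],[[3.9,-6.1,3],0,3],[[3.9,-6.1,7],0,3],[[3.9,-6.1,10.5],0,3],[[3.9,-6.1,12.3],0,3],[[3.9,-6.1,12.3],0,3]]'|sed -n 1,4p
python3 -m creep '[[[0,0,0],0,3.4],[[-1,0,0],0,3.52],[[-2,0,0],0,3.55],[[-3,0,0],0,3.55],[[-4,0,0.2],0,3.55],[[-5,0,0.4],0,3.55],[[-6,0,0.6],0,3.55],[[-6,0,0.6],0,3.55]]'
python3 -c "
from h import *; shaft()"
```

```text
t: 37.38
tcp_pos: [534.5, 303.4, 203.6]
tool_rot: [-2.237, -2.197, 0.021]
ft_force: [-0.9, -0.3, -2.8]
t: 38.05
tcp_pos: [538.2, 242.6, 204.3]
tool_rot: [2.244, 2.197, -0.001]
ft_force: [0.7, 1.2, -0.6]
opening: 35.6
grasp_force: 26.3
26 2 [  28.2  -22.9 -162.7] y -23.0 -23.0
```

```bash
python3 -m creep '[[[-1,0,0.3],0,3.55],[[-2,0,0.6],0,3.55],[[-3,0,0.9],0,3.55],[[-4,0,1.2],0,3.55],[[-5,0,1.5],0,3.55],[[-5.8,0,1.8],0,3.55],[[-5.8,0,1.8],0,3.55]]'
python3 -c "
from h import *; shaft()"
```

```text
t: 38.68
tcp_pos: [536.5, 184.8, 185.5]
tool_rot: [-2.244, -2.199, 0.004]
ft_force: [0.1, 0.4, -0.4]
opening: 35.6
grasp_force: 26.0
38 3 [ 41.2 -17.2 -12. ] y -18.0 -17.0
50 15 [ 51.8 -14.1 -24.9] y -17.0 -10.0
62 26 [ 63.1 -11.9 -36.7] y -18.0 -3.0
74 18 [ 71.9 -11.  -59.8] y -17.0 1.0
86 27 [  88.5   -3.6 -100.5] y -15.0 13.0
98 45 [  98.4   -2.6 -105. ] y -18.0 22.0
110 37 [ 107.8   -2.6 -104.5] y -19.0 25.0
122 19 [ 121.    -0.9 -107.9] y -9.0 9.0
134 6 [ 129.5    2.1 -115.1] y -8.0 10.0
```

```bash
python3 -m creep '[[[0,0,0],0,3],[[0,0,0],0,3],[[0,0,-3],0,3],[[0,0,-7],0,3],[[0,0,-10],0,3],[[0,0,-10],-0.02,3],[[0,0,-10],-0.02,3]]'|sed -n 1,3p
python3 -m creep '[[[-4,2,0],0,3],[[-8,4,0],0,3],[[-12,6,0],0,3],[[-16,8,0],0,3],[[-20,9.8,0],0,3],[[-24,9.8,0],0,3],[[-28,9.8,0],0,3],[[-32,9.8,0],0,3]]'|sed -n 1,3p
python3 -m creep '[[[-4,0,0],0,3],[[-8,0,0],0,3],[[-10,0,0],0,3],[[-10,0,0],0,3],[[-10,0,0],0,3]]'|sed -n 1,3p
python3 -c "
from h import *; shaft(); print(R.from_rotvec(ctrl.get_state()['tool_rot']).as_matrix()[:,0])"
```

```text
t: 39.32
tcp_pos: [537.9, 187.3, 288.4]
tool_rot: [2.216, 2.222, 0.006]
t: 39.98
tcp_pos: [634.2, -126.0, 283.3]
tool_rot: [-2.217, -2.22, 0.004]
t: 40.4
tcp_pos: [634.0, -225.3, 283.4]
tool_rot: [-2.22, -2.216, 0.002]
26 1 [27.8 14.9  8.3] y 15.0 15.0
74 11 [ 73.9  12.1 -40.3] y 2.0 16.0
86 19 [ 85.6  -2.4 -66.1] y -6.0 5.0
98 18 [ 98.2  -1.1 -80. ] y -5.0 5.0
110 14 [110.7  -0.9 -91.9] y -4.0 3.0
122 30 [ 124.    -1.  -105.4] y -10.0 10.0
134 14 [ 130.9   -0.8 -114.4] y -10.0 9.0
[-1.93624509e-04  9.99996214e-01  2.74506823e-03]
```

```bash
python3 -m creep '[[[-0.9,0.18,0],0,3],[[-0.9,0.18,3],0,3],[[-0.9,0.18,7],0,3],[[-0.9,0.18,10],0,3],[[-0.9,0.18,12],0,3],[[-0.9,0.18,12.8],0,3],[[-0.9,0.18,13.2],0,3],[[-0.9,0.18,13.2],0,3]]'|sed -n 2,4p
python3 -m creep '[[[0,0,0.2],0,3],[[0,0,0.4],0,3],[[0,0,0.4],0,3]]'|sed -n 2,4p
python3 -m creep '[[[0,0,0.2],0,3],[[0,0,0.3],0,3],[[0,0,0.3],0,3]]'|sed -n 2,4p
```

```text
tcp_pos: [637.5, -232.9, 154.0]
tool_rot: [-2.219, -2.224, 0.0]
ft_force: [0.3, -0.0, -1.6]
tcp_pos: [637.8, -233.8, 151.5]
tool_rot: [2.219, 2.221, 0.001]
ft_force: [-0.1, 0.5, -2.5]
tcp_pos: [637.0, -233.6, 147.3]
tool_rot: [2.22, 2.222, 0.0]
ft_force: [0.3, -0.3, -2.1]
```

```bash
python3 -m creep '[[[0,-0.1,0.2],0,3],[[0,-0.1,0.35],0,3],[[0,-0.1,0.35],0,3]]'|sed -n 2,4p
python3 -m creep '[[[0,0,0.1],0,3],[[0,0,0.2],0,3],[[0,0,0.2],0,3]]'|sed -n 2,4p
python3 -c "
from h import *; shaft()"
```

```text
tcp_pos: [635.7, -233.4, 143.2]
tool_rot: [-2.22, -2.222, 0.0]
ft_force: [-0.2, 0.3, -1.3]
tcp_pos: [636.0, -233.5, 141.4]
tool_rot: [-2.22, -2.222, 0.0]
ft_force: [-0.0, 0.2, -1.2]
62 10 [ 65.7  23.3 -39.4] y 14.0 28.0
74 34 [ 75.4  16.1 -47.4] y -28.0 29.0
86 22 [ 83.4   0.4 -64.8] y -5.0 27.0
98 13 [100.1   0.  -79. ] y -5.0 5.0
110 12 [110.7  -0.5 -89.6] y -5.0 4.0
122 24 [ 123.8   -0.2 -106.1] y -10.0 11.0
134 9 [ 130.    -2.4 -113.9] y -9.0 5.0
```

```bash
python3 -m creep '[[[0,0,0.1],0,3],[[0,0,0.2],0,3],[[0,0,0.2],0,3]]'|sed -n 2,4p
python3 -m creep '[[[0,0,0],0,3.5],[[0,0,0],0,3.6],[[0,0,0],0,3.65],[[0,0,0],0,3.65],[[0,0,0],0,3.7],[[0,0,0],0,3.9],[[0,0,0],0,4.4],[[0,0,0],0,5]]'
python3 -c "
from h import *; shaft()"
```

```text
tcp_pos: [636.3, -233.8, 139.8]
tool_rot: [2.22, 2.222, -0.0]
ft_force: [0.5, -0.9, -1.1]
t: 43.08
tcp_pos: [636.1, -233.5, 139.7]
tool_rot: [-2.22, -2.223, -0.0]
ft_force: [-0.9, -0.8, 0.8]
opening: 50.0
grasp_force: 0.0
62 10 [ 65.   23.1 -39.2] y 13.0 29.0
74 33 [ 74.9  17.1 -48.2] y -27.0 30.0
86 20 [ 84.6  -0.1 -65.9] y -6.0 26.0
98 13 [ 97.8  -2.1 -80.3] y -5.0 3.0
110 13 [109.2  -2.8 -92.1] y -6.0 3.0
122 17 [ 121.    -1.9 -105.7] y -11.0 6.0
134 4 [ 129.9   -0.9 -112. ] y -9.0 7.0
```

```bash
python3 -m creep '[[[0,0,-3],0,5],[[0,0,-7],0,5],[[0,0,-11],0,5],[[-4,0,-13],0,6],[[-6,0,-13],0,6],[[-6,0,-13],0,6]]'|sed -n 2,4p
python3 - <<'E'
from h import *
f=np.load('top0.npz')
rect3('top',99,130,(596,138),75,112)
rect3('side',99,130,(596,138),75,112)
I,D=grab('top'); P=cloud('top',D)
k=(D>0)&(np.hypot(P[...,0]-596,P[...,1]-138)<60)&(P[...,2]>100)&(P[...,2]<125); print(P[k].mean(0),P[k].min(0),P[k].max(0))
rect3('top',8,60,(435,175),110,22)
# seated driver: handle points
k=(D>0)&(abs(P[...,0]-635)<30)&(P[...,1]<-150)&(P[...,1]>-270)&(P[...,2]>85); print('handle',P[k].min(0),P[k].max(0))
print(tool([596.5,138.8,250]))
E
```

```text
tcp_pos: [637.0, -299.2, 272.7]
tool_rot: [2.218, 2.212, -0.001]
ft_force: [0.9, 0.7, -1.1]
top c 592.3 134.5 size 96 15 long dir deg 90.9 px [270. 182.]
side c 593.7 126.5 size 112 17 long dir deg 87.6 px [326. 170.]
[594.12479778 138.15803779 112.88170031] [586.89154838  89.4069558  101.24909235] [602.68523928 185.90185855 120.0049984 ]
top c 343.9 201.2 size 33 14 long dir deg 155.2 px [249. 265.]
top c 432.9 216.3 size 70 40 long dir deg 163.6 px [246. 236.]
handle [ 605.42178123 -269.9996035    85.29564344] [ 664.97952523 -151.66097979  622.44578004]
[43.12787446 -3.84736879  1.95022701]
```

```bash
python3 -m creep '[[[4,0,0],0,6],[[8,0,0],0,6],[[12,0,0],0,6],[[16,-1,0],0,6],[[20,-2,0],0,6],[[24,-3,0],0,6],[[28,-4,0],0,6],[[32,-4,0],0,6]]'|sed -n 2,2p
python3 -m creep '[[[4,0,0],0.01,6],[[8,0,0],0.01,6],[[11,0,0],0.01,6],[[11,0,4],0.01,6],[[11,0,8],0.01,6],[[11,0,12],0.01,6],[[11,0,12],0.01,6],[[11,0,12],0.01,6]]'|sed -n 2,4p
python3 -c "
from h import *; print(tool([595.5,138,93]))"
```

```text
tcp_pos: [592.4, 29.7, 268.9]
tcp_pos: [593.1, 137.3, 147.2]
tool_rot: [-2.226, -2.209, 0.009]
ft_force: [0.6, -0.2, 0.7]
[0.07657137 0.28329037 5.42294518]
```

```bash
python3 -m creep '[[[0,0.1,3],0,6],[[0,0.1,5],0,6],[[0,0.1,5.5],0,6],[[0,0.1,5.8],0,6],[[0,0.1,5.8],0,6],[[0,0.1,5.8],0,6]]'|sed -n 2,4p
python3 -m creep '[[[0,0,0],0,3],[[0,0,0],0,1],[[0,0,0],0,1],[[0,0,0],0,1],[[0,0,0],0,1],[[0,0,0],0,1],[[0,0,0],0,1],[[0,0,0],0,1]]'
```

```text
tcp_pos: [598.3, 136.5, 93.9]
tool_rot: [2.23, 2.21, 0.005]
ft_force: [-0.8, -0.3, 1.2]
t: 46.33
tcp_pos: [596.5, 136.5, 92.4]
tool_rot: [-2.231, -2.211, 0.0]
ft_force: [-2.5, -2.1, 6.0]
opening: 12.6
grasp_force: 60.1
```

```bash
python3 -m creep '[[[0,0,-0.5],0,1],[[0,0,-1],0,1],[[0,0,-2],0,1],[[0,0,-4],0,1],[[0,0,-8],0,1],[[0,0,-12],0,1],[[0,0,-13],0,1],[[0,0,-13],0,1]]'
python3 - <<'E'
from h import *
w=plane('top',[[335.7,208.3],[402.7,211.7],[401.7,257.3],[333.7,254]],4)[:,:2]; print(w.round(),w.mean(0))
D=np.load('top0.npz')['D']; P=cloud('top',D); m=(D>0)&(np.hypot(P[...,0]-346,P[...,1]+255)<45)&(P[...,2]>12)&(P[...,2]<70); p=P[m]; print('flask',p.min(0),p.max(0))
D=np.load('side0.npz')['D']; P=cloud('side',D); m=(D>0)&(np.hypot(P[...,0]-346,P[...,1]+255)<50)&(P[...,2]>12)&(P[...,2]<70); p=P[m]; print('flask side',p.min(0),p.max(0))
print(tool([444,-170,93]))
I,D=grab('side'); P=cloud('side',D); m=(D>0)&(np.hypot(P[...,0]-596,P[...,1]-138)<60)&(P[...,2]<170); print(np.percentile(P[m][:,2],[5,50,95]))
E
```

```text
t: 47.0
tcp_pos: [599.5, 136.6, 226.1]
tool_rot: [2.227, 2.207, 0.011]
ft_force: [0.4, 0.4, -3.7]
opening: 12.8
grasp_force: 59.2
[[ 528.  -66.]
 [ 521. -282.]
 [ 375. -278.]
 [ 382.  -61.]] [ 451.31190381 -171.8125039 ]
flask [ 313.25353996 -278.96549225   12.99093623] [ 374.96273276 -223.04393536   68.80126833]
flask side [ 311.14325514 -289.93918334   12.11011829] [ 373.50943395 -240.39585879   69.66509558]
[-30.80588581 -15.40537926  13.14675291]
[16.59488029 21.64600336 48.4874485 ]
```

```bash
python3 -m creep '[[[-3.8,-1.7,0],0,1],[[-7.6,-3.4,0],0,1],[[-11.4,-5.2,0],0,1],[[-15.2,-6.9,0],0,1],[[-19,-8.6,0],0,1],[[-22.8,-10.4,0],0,1],[[-26.6,-12.1,0],0,1],[[-30.4,-13.8,0],0,1]]'|sed -n 2,4p
python3 -m creep '[[[0,0,0],0,1],[[0,0,3],0,1],[[0,0,7],0,1],[[0,0,11],0,1],[[0,0,14],0,1],[[0,0,17],0,1],[[0,0,18.5],0,1],[[0,0,18.5],0,1]]'|sed -n 2,4p
python3 -m creep '[[[0,0,0.5],0,1],[[0,0,1],0,1],[[0,0,1.3],0,1],[[0,0,1.3],0,1]]'
```

```text
tcp_pos: [453.1, -166.0, 219.0]
tool_rot: [-2.227, -2.207, 0.002]
ft_force: [0.7, -0.7, -4.1]
tcp_pos: [452.4, -163.2, 31.8]
tool_rot: [-2.223, -2.203, 0.004]
ft_force: [-0.4, 0.1, -3.8]
t: 48.72
tcp_pos: [456.5, -165.8, 23.9]
tool_rot: [2.231, 2.211, 0.0]
ft_force: [0.4, -0.7, -5.0]
opening: 13.0
grasp_force: 59.4
```

Lower a little more, release, lift, and look.

```bash
python3 -m creep '[[[0,0,0.1],0,1],[[0,0,0.2],0,1],[[0,0,0.2],0,1]]'
python3 -m creep '[[[0,0,0],0,1.8],[[0,0,0],0,3],[[0,0,0],0,5],[[0,0,0],0,6],[[0,0,0],0,6],[[0,0,-4],0,6],[[0,0,-8],0,6],[[0,0,-12],0,6]]'
python3 -m creep '[[[0,0,-4],0,6],[[0,-1,-8],0,6],[[0,-4,-8],0,6],[[0,-6,-8],0,6],[[0,-6,-8],0,6]]'|sed -n 2,2p
python3 - <<'E'
from h import *
rect3('top',7,60,(435,160),130,22)
I,D=grab('top'); cv2.imwrite('pics/t8.png',I[...,::-1]); P=cloud('top',D)
hsv=cv2.cvtColor(I,cv2.COLOR_RGB2HSV)
E
```

```text
t: 48.97
tcp_pos: [456.8, -166.1, 22.4]
tool_rot: [2.23, 2.21, 0.001]
ft_force: [1.1, -0.3, -1.4]
opening: 12.7
grasp_force: 59.8
t: 49.63
tcp_pos: [455.2, -165.2, 141.6]
tool_rot: [-2.228, -2.208, 0.001]
ft_force: [1.2, 0.3, -0.5]
opening: 60.1
grasp_force: 0.0
tcp_pos: [392.3, -163.5, 222.1]
top c 331.4 193.9 size 49 38 long dir deg 155.0 px [252. 269.]
top c 437.1 136.4 size 70 39 long dir deg 159.8 px [271. 235.]
top c 432.5 215.9 size 69 41 long dir deg 162.6 px [246. 236.]
```

View pics/t8.png

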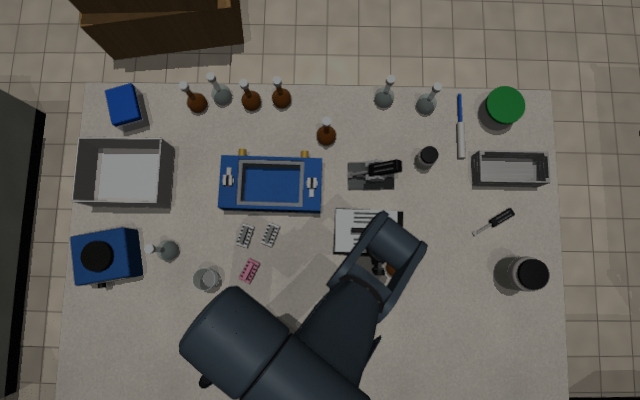

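```bash
python3 -c "
from h import *; print(tool([438.6,138,150]))"
python3 -m creep '[[[4,0.6,0],-0.12,4],[[8,1.2,0],-0.24,4],[[12,1.8,0],-0.36,4],[[16,2.4,0],-0.48,4],[[20,3,0],-0.6,4],[[24,3.6,0],-0.72,4],[[28,4.2,0],-0.84,4],[[30.2,4.6,0],-0.96,4]]'|sed -n 2,3p
python3 -m creep '[[[0,0,0],-0.12,4],[[0,0,0],-0.24,4],[[0,0,0],-0.27,4],[[0,0,0],-0.27,4]]'|sed -n 2,3p
python3 -c "
from h import *; print(tool([438.6,138,27])); print(R.from_rotvec(ctrl.get_state()['tool_rot']).as_matrix()[:,0]);rect3('top',7,60,(435,160),130,22)"
```

```text
[30.36266365  3.95595397  7.18854656]
tcp_pos: [446.1, 140.5, 221.3]
tool_rot: [0.945, 2.996, 0.003]
tcp_pos: [445.9, 137.2, 221.1]
tool_rot: [-0.544, -3.094, -0.0]
[ 0.70975198 -0.18062748 19.40960976]
[-9.40022581e-01  3.41112208e-01  9.40977332e-05]
top c 419.3 127.3 size 38 13 long dir deg 1.9 px [273. 241.]
top c 549.8 115.5 size 45 19 long dir deg 90.9 px [278. 201.]
top c 415.4 220.9 size 41 34 long dir deg 72.8 px [244. 242.]
```

```bash
python3 -m creep '[[[0.7,-0.2,3],0,4],[[0.7,-0.2,7],0,4],[[0.7,-0.2,11],0,4],[[0.7,-0.2,15],0,4],[[0.7,-0.2,17.5],0,4],[[0.7,-0.2,18.8],0,4],[[0.7,-0.2,19.3],0,4],[[0.7,-0.2,19.3],0,4]]'|sed -n 2,4p
python3 -m creep '[[[0,0,0],0,4],[[0,0,0],0,1],[[0,0,0],0,0.8],[[0,0,0],0,0.8],[[0,0,0],0,0.8],[[0,0,0],0,0.8],[[0,0,0],0,0.8]]'
```

```text
tcp_pos: [437.6, 136.8, 27.2]
tool_rot: [-0.548, -3.091, 0.001]
ft_force: [-0.1, 0.2, -0.3]
t: 52.45
tcp_pos: [438.8, 137.1, 29.7]
tool_rot: [0.546, 3.091, 0.001]
ft_force: [1.1, 0.9, 7.3]
opening: 10.6
grasp_force: 62.1
```

```bash
python3 -m creep '[[[0,0,-3],0,0.8],[[0,0,-7],0,0.8],[[0,0,-11],0,0.8],[[0,0,-13],0.12,0.8],[[0,0,-13],0.24,0.8],[[0,0,-13],0.36,0.8],[[0,0,-13],0.48,0.8],[[0,0,-13],0.6,0.8]]'|sed -n 2,5p
python3 -m creep '[[[0,0,0],0.12,0.8],[[0,0,0],0.24,0.8],[[0,0,0],0.36,0.8],[[0,0,0],0.48,0.8],[[0,0,0],0.6,0.8],[[0,0,0],0.635,0.8],[[0,0,0],0.635,0.8]]'
python3 -c "
from h import *; print(tool([621.2,98.5,50])); print(R.from_rotvec(ctrl.get_state()['tool_rot']).as_matrix()[:,0])"
```

```text
tcp_pos: [437.1, 136.8, 159.1]
tool_rot: [1.445, 2.79, -0.0]
ft_force: [-0.1, -0.6, -1.7]
opening: 10.5
t: 53.7
tcp_pos: [437.0, 136.8, 158.7]
tool_rot: [-2.237, -2.205, 0.001]
ft_force: [-0.1, 0.4, -1.4]
opening: 10.4
grasp_force: 61.0
[-3.55890799 18.47794064 10.85180408]
[ 1.44528237e-02  9.99895537e-01 -1.76925031e-04]
```

```bash
python3 -m creep '[[[-0.8,4,0],0,0.8],[[-1.6,8,0],0,0.8],[[-2.4,12,0],0,0.8],[[-3.2,16,0],0,0.8],[[-3.6,18.5,0],0,0.8],[[-3.6,18.5,0],0,0.8],[[-3.6,18.5,0],0,0.8]]'|sed -n 2,4p
python3 -m creep '[[[0,0,3],0,0.8],[[0,0,6],0,0.8],[[0,0,8.5],0,0.8],[[0,0,9.8],0,0.8],[[0,0,10.5],0,0.8],[[0,0,10.7],0,0.8],[[0,0,10.7],0,0.8]]'
```

```text
tcp_pos: [622.6, 97.7, 158.0]
tool_rot: [-2.237, -2.205, 0.001]
ft_force: [-0.5, -0.3, -2.0]
t: 54.87
tcp_pos: [622.1, 98.5, 52.1]
tool_rot: [2.236, 2.206, 0.0]
ft_force: [-1.0, 0.9, -0.9]
opening: 10.1
grasp_force: 60.9
```

```bash
python3 -m creep '[[[0,0,0.1],0,0.8],[[0,0,0.2],0,0.8],[[0,0,0.2],0,0.8]]' | sed -n 2,4p
python3 -m creep '[[[0,0,0],0,1.4],[[0,0,0],0,2.2],[[0,0,0],0,2.8],[[0,0,0],0,2.8],[[0,0,-3],0,2.8],[[0,0,-7],0,2.8],[[0,0,-11],0,2.8],[[0,0,-11],0,4]]'
python3 -c "
from h import *; 
rect3('top',7,60,(433,215),60,22)
print(tool([434,217.5,27]))"
```

```text
tcp_pos: [622.9, 98.3, 50.8]
tool_rot: [2.236, 2.205, 0.002]
ft_force: [0.0, 0.8, -0.6]
t: 55.78
tcp_pos: [627.7, 98.3, 168.1]
tool_rot: [2.228, 2.198, 0.018]
ft_force: [1.4, 0.1, 0.2]
opening: 38.9
grasp_force: 0.0
[ 11.65291225 -19.50827095  13.57075464]
```

```bash
python3 -m creep '[[[0,0,-4],0,4],[[-4,0,-6],0,4],[[-8,0,-6],0,4],[[-12,0,-6],0,4],[[-16,0,-6],0,4],[[-20,0,-6],0,4],[[-20,0,-6],0,4]]'|sed -n 2,2p
python3 -c "
from h import *; 
rect3('top',7,60,(433,215),110,22); rect3('side',7,60,(433,215),90,22)
D=grab('top')[1]; P=cloud('top',D); m=(D>0)&(abs(P[...,0]-597)<56)&(abs(P[...,1]-139)<86)&(P[...,2]<75); k=m&(P[...,2]>55); print('rib',P[k].mean(0),len(P[k]))
rect3('top',33,75,(622,98),50,42)
print(tool([434,217.5,27]))"
```

```text
tcp_pos: [619.1, -109.5, 218.5]
top c 511.9 173.2 size 48 3 long dir deg 90.9 px [260. 212.]
top c 513.9 253.0 size 54 3 long dir deg 90.9 px [236. 210.]
side c 519.4 217.5 size 84 11 long dir deg 85.0 px [303. 178.]
side c 437.9 213.3 size 82 70 long dir deg 76.9 px [283. 182.]
rib [622.85792293  95.34384115  65.26488602] 84
top c 658.4 95.9 size 74 18 long dir deg 84.4 px [285. 166.]
top c 619.2 93.5 size 70 35 long dir deg 90.9 px [286. 177.]
[ 31.54915035 -18.86275271  19.24078407]
```

```bash
python3 - <<'E'
from h import *
def f(D,n):
    P=cloud(n,D); m=(D>0)&(P[...,2]>30)&(P[...,2]<60)&(np.hypot(P[...,0]-434,P[...,1]-217)<75); p=P[m]
    print(n,len(p),p.mean(0) if len(p) else '', (p.min(0),p.max(0)) if len(p) else '')
    return P
f(np.load('side0.npz')['D'],'side'); f(grab('side')[1],'side')
f(np.load('top0.npz')['D'],'top'); I,D=grab('top'); P=f(D,'top'); u,v=proj('top',[434,217,22])[0].astype(int); print(I[v-8:v+9:4,u-8:u+9:4].mean(2),P[v,u],D[v,u])
I,D=np.load('top0.npz')['I'],0; print(I[v-8:v+9:4,u-8:u+9:4].mean(2))
E
```

```text
side 91 [433.48318401 201.54035564  40.98640576] (array([408.55164283, 142.86904889,  30.04842901]), array([464.1020844 , 233.36295051,  51.17593932]))
side 67 [435.7722547  217.39058115  41.51346653] (array([407.80015539, 205.66882659,  30.24989018]), array([462.02274012, 232.68717283,  50.8082314 ]))
top 114 [433.89874276 201.18303231  44.55240991] (array([410.01046363, 143.25455166,  30.2429849 ]), array([463.04644285, 232.23108722,  51.82111478]))
top 0  
[[39.66666667 36.66666667 34.33333333 30.         87.66666667]
 [45.66666667 43.66666667 40.66666667 39.33333333 35.66666667]
 [49.66666667 48.33333333 45.66666667 45.         41.66666667]
 [52.33333333 50.66666667 50.33333333 48.         46.66666667]
 [54.         53.33333333 52.33333333 51.33333333 50.33333333]] [388.96491254  72.83737658 809.30446721] 550.52637
[[131.33333333 118.          91.66666667 112.         118.        ]
 [128.66666667 102.66666667  92.33333333 123.33333333  95.33333333]
 [127.33333333  87.          37.33333333 129.66666667 127.66666667]
 [110.33333333  91.66666667  70.33333333 109.66666667 135.        ]
 [144.66666667  86.          52.33333333  70.33333333 130.33333333]]
```

```bash
python3 -m creep '[[[3.5,-2.1,0],-0.12,4],[[7,-4.2,0],-0.24,4],[[10.5,-6.3,0],-0.36,4],[[14,-8.4,0],-0.48,4],[[17.5,-10.5,0],-0.6,4],[[21,-12.6,0],-0.72,4],[[24.5,-14.7,0],-0.84,4],[[28,-16.8,0],-0.96,4]]'|sed -n 2,3p
python3 -m creep '[[[0,0,0],-0.12,4],[[0,0,0],-0.24,4],[[0,0,0],-0.32,4],[[0,0,0],-0.32,4],[[0,0,0],-0.32,4]]'|sed -n 2,3p
python3 -c "
from h import *; print(tool([434.8,217.4,27])); m=R.from_rotvec(ctrl.get_state()['tool_rot']).as_matrix()[:,0]; print(np.degrees(np.arctan2(m[1],m[0])))"
```

```text
tcp_pos: [453.3, 183.3, 219.8]
tool_rot: [0.954, 2.993, 0.0]
tcp_pos: [454.7, 181.7, 219.7]
tool_rot: [0.477, 3.105, 0.0]
[ 2.97012162  2.80710235 19.27271145]
162.54048403390567
```

```bash
python3 -m creep '[[[3,2.8,0],0,4],[[3,2.8,4],0,4],[[3,2.8,8],0,4],[[3,2.8,12],0,4],[[3,2.8,15.5],0,4],[[3,2.8,18],0,4],[[3,2.8,19.2],0,4],[[3,2.8,19.2],0,4]]'|sed -n 2,4p
python3 -m creep '[[[0,0,0],0,4],[[0,0,0],0,1],[[0,0,0],0,0.8],[[0,0,0],0,0.8],[[0,0,0],0,0.8],[[0,0,0],0,0.8],[[0,0,0],0,0.8]]'
python3 -m creep '[[[0,0,-3],0,0.8],[[0,0,-7],0,0.8],[[0,0,-11],0,0.8],[[0,0,-13],0.12,0.8],[[0,0,-13],0.24,0.8],[[0,0,-13],0.36,0.8],[[0,0,-13],0.48,0.8],[[0,0,-13],0.6,0.8]]'|sed -n 2,5p
python3 -m creep '[[[0,0,0],0.12,0.8],[[0,0,0],0.24,0.8],[[0,0,0],0.36,0.8],[[0,0,0],0.48,0.8],[[0,0,0],0.6,0.8],[[0,0,0],0.675,0.8],[[0,0,0],0.675,0.8]]'
python3 -c "
from h import *; print(tool([572.2,179,50])); m=R.from_rotvec(ctrl.get_state()['tool_rot']).as_matrix()[:,0]; print(np.degrees(np.arctan2(m[1],m[0])))"
```

```text
tcp_pos: [433.2, 216.0, 24.9]
tool_rot: [-0.479, -3.099, 0.004]
ft_force: [0.4, 0.1, 0.1]
t: 59.05
tcp_pos: [436.3, 216.7, 29.0]
tool_rot: [0.477, 3.102, 0.002]
ft_force: [0.2, 0.7, 7.1]
opening: 10.1
grasp_force: 61.4
tcp_pos: [434.5, 216.1, 158.2]
tool_rot: [1.382, 2.821, -0.0]
ft_force: [-0.3, -0.3, -1.6]
opening: 10.6
t: 60.3
tcp_pos: [434.5, 216.1, 157.7]
tool_rot: [-2.233, -2.21, 0.001]
ft_force: [0.3, 0.2, -1.4]
opening: 10.6
grasp_force: 60.3
[-3.56749109 13.81651631 10.76623388]
89.41286513451433
```

```bash
python3 -m creep '[[[-1,4,0],0,0.8],[[-2,8,0],0,0.8],[[-3,12,0],0,0.8],[[-3.6,13.8,0],0,0.8],[[-3.6,13.8,0],0,0.8],[[-3.6,13.8,3],0,0.8],[[-3.6,13.8,6],0,0.8],[[-3.6,13.8,8.5],0,0.8]]'|sed -n 2,4p
python3 -m creep '[[[0,0,0.8],0,0.8],[[0,0,1.5],0,0.8],[[0,0,2],0,0.8],[[0,0,2.2],0,0.8],[[0,0,2.2],0,0.8]]'| sed -n 2,4p
python3 -m creep '[[[0,0,0],0,1.4],[[0,0,0],0,2.2],[[0,0,0],0,2.8],[[0,0,0],0,2.8],[[0,0,-3],0,2.8],[[0,0,-7],0,2.8],[[0,0,-11],0,2.8],[[0,0,-15],0,4]]' | sed -n 2,4p
python3 -m creep '[[[-4,0,-4],0,4],[[-8,0,-6],0,4],[[-12,0,-6],0,4],[[-16,0,-6],0,4],[[-20,0,-6],0,4],[[-24,0,-6],0,4],[[-28,0,-6],0,4],[[-32,0,-6],0,4]]' | sed -n 2,2p
python3 - <<'E'
from h import *
rect3('top',33,75,(597,139),80,42)
I,D=grab('top'); P=cloud('top',D)
for c in ((621,96),(572,179)):
    m=(D>0)&(abs(P[...,0]-c[0])<20)&(abs(P[...,1]-c[1])<36); z=P[m][:,2]; print(c,np.percentile(z,[5,30,50,70,95]).round(1))
m=(D>0)&(abs(P[...,0]-456)<72)&(abs(P[...,1]+168)<102)&(P[...,2]<14)&(P[...,2]>8); print('panel',P[m].mean(0),P[m].min(0),P[m].max(0))
m=(D>0)&(abs(P[...,0]-456)<30)&(abs(P[...,1]+168)<70)&(P[...,2]>34)&(P[...,2]<60); print('bar',P[m].mean(0),P[m].min(0),P[m].max(0))
m=(D>0)&(abs(P[...,0]-635)<18)&(P[...,1]<-190)&(P[...,1]>-250)&(P[...,2]>85)&(P[...,2]<200); p=P[m]; print('handle',len(p),np.polyfit(p[:,1],p[:,2],1) if len(p)>5 else '')
cv2.imwrite('pics/t9.png',I[...,::-1])
E
```

```text
tcp_pos: [571.0, 179.0, 71.4]
tool_rot: [-2.228, -2.212, 0.003]
ft_force: [0.1, 0.0, -0.5]
tcp_pos: [573.3, 179.3, 51.4]
tool_rot: [2.23, 2.211, 0.002]
ft_force: [-0.2, 0.6, -1.0]
tcp_pos: [572.3, 179.0, 202.2]
tool_rot: [-2.231, -2.211, 0.001]
ft_force: [0.5, -0.4, 0.1]
tcp_pos: [569.5, -137.3, 261.3]
top c 661.8 135.8 size 109 22 long dir deg 89.0 px [274. 165.]
top c 619.2 95.0 size 67 35 long dir deg 90.9 px [285. 178.]
top c 571.4 175.7 size 67 38 long dir deg 90.9 px [260. 192.]
(621, 96) [19.4 39.7 42.4 47.5 68.3]
(572, 179) [18.9 39.6 42.5 46.1 67.5]
panel [ 437.55177535 -231.42565699   10.59035085] [ 387.22330792 -269.33357865    8.01513727] [ 521.87213481 -178.88530245   13.9358438 ]
bar [ 452.87765672 -209.93034509   42.03743332] [ 451.30766948 -209.96130241   41.85038687] [ 454.44764395 -209.89938777   42.22447977]
handle 0
```

View pics/t9.png

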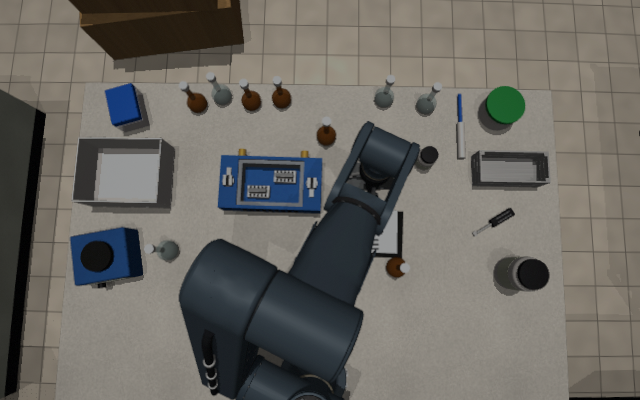

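```bash
python3 -m creep '[[[4,0,0],0,4],[[8,0,0],0,4],[[12,0,0],0,4],[[16,-3,0],0,4],[[20,-6,0],0,4],[[24,-9,0],0,4],[[26,-10,0],0,4],[[26,-10,0],0,4]]' | sed -n 2,4p
python3 - <<'E'
from h import *
I,D=grab('top'); P=cloud('top',D)
m=(D>0)&(abs(P[...,0]-635)<14)&(P[...,1]<-165)&(P[...,1]>-228)&(P[...,2]>85)&(P[...,2]<200); p=P[m]; c=np.polyfit(p[:,1],p[:,2],1); print('handle top face',len(p),c,'angle',np.degrees(np.arctan(c[0])),'z at y=-196',np.polyval(c,-196.3),'expect 132.2', p[:,0].mean())
m=(D>0)&(abs(P[...,0]-456)<60)&(abs(P[...,1]+168)<95)&(P[...,2]<16)&(P[...,2]>5); q=P[m]; A=np.c_[q[:,:2],np.ones(len(q))]; s=np.linalg.lstsq(A,q[:,2],rcond=None)[0]; print('panel tilt',s[:2],q.mean(0))
m=(D>0)&(abs(P[...,0]-456)<30)&(abs(P[...,1]+168)<70)&(P[...,2]>34)&(P[...,2]<60); print('bar',len(P[m]),P[m].mean(0))
print(ctrl.get_state()['t'])
E
```

```text
tcp_pos: [466.4, 130.5, 260.6]
tool_rot: [-2.222, -2.213, 0.003]
ft_force: [1.2, -0.1, 0.8]
handle top face 229 [ -1.00156116 -63.79468309] angle -45.0446890649068 z at y=-196 132.8117727371829 expect 132.2 634.604554345585
panel tilt [0.00154506 0.00150831] [ 455.15915277 -167.72110501    9.92302397]
bar 150 [ 456.51125818 -160.47869389   43.31356927]
63.5333
```

```bash
python3 -m creep '[[[0,0,0],0,4],[[0,0,0],0,4],[[0,0,0],0,4],[[0,0,0],0,4]]' | head -2; python3 -c "
from plant import ctrl; print(ctrl.finish_job())"
```

```text
t: 63.87
tcp_pos: [473.4, 124.3, 260.7]
the job is handed in; nothing more can be done
None
```

I handed the job in at about 64 s; no verdict came back. By my last measurements both cams are turned to their stops, the panel lies flat on the mat with its handle up, the two cassettes I found on the bench are flat in the bay, and the screwdriver is back in the sloped rest; I dropped it once from about 110 mm early on, without it knocking anything over.

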